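Hang a shelf bracket on the slotted lab stand and screw its hold-down knob home

ROBOT

A 6-joint arm with a two-finger parallel gripper is mounted at the origin on the work surface. World frame = base frame: x ahead of the robot, y to its left, z up, the work surface at z = 0. Lengths are in m, angles in rad, forces in N, time in s.
With the tool pointing down it reaches from about 0.375 to 0.975 m from the base axis. Payload 3.8 kg.
Tool frame: the origin (TCP) lies on the centre line of the jaws, within the pads' length; the fingertips stand 22 mm ahead of it and the grasp point (between the pads) lies 3 mm ahead of it; z points along the fingers, x is the direction in which the jaws open and shut, and the axes are right-handed (so a half turn about z gives the same grasp; the last joint's range is limited). The gripper opens to 85 mm and grips with 20 to 120 N. Pads are 22 mm wide; open, the fingers measure 114 mm over their backs; the gripper's body (76 mm by 85 mm) begins 54 mm behind the grasp point. The pads swing forward as they close: fully open they stand 13 mm farther back than shut.
Start: joints at [-1.284, 0.264, 1.604, -0, 1.274, -0.037], TCP at [0.215, -0.64, 0.253] pointing down, gripper open.
Joint ranges: [-2.63, 2.63], [-0.94, 2.18], [0.31, 2.57], [-1.31, 4.45], [0, 2.66], [-2.55, 2.55]. Speed limits (rad/s): [2.57, 2.57, 3.14, 3.14, 3.14, 3.14].

INTERFACE

Orientations are given as a rotation vector (axis times angle).
In Python, from workcell import bot, viewer gives the robot as it stands.
- The arm moves only by the tool move_arm, never from a script. Its argument "series" is text: rows parted by semicolons, each of 7 numbers parted by spaces: the turn, a rotation vector about the tool's x, y, z scaled (see below), then the shift along the tool's x, y, z scaled (see below), then the opening, from -1 (shut) to 1 (fully open). A call has exactly 8 rows; each row is the pose to reach, as a shift and turn from the pose commanded when the call began, along the tool's axes at that moment; what a row does not reach only later rows make up. The controller multiplies each number of a shift by 100 mm and each number of a turn by 120 degrees. A row lasts 1/10 s, in which the tool goes at most 50 mm and 8.59 degrees, less where a joint would pass 70% of its speed; a pose out of reach is approached as far as the arm can. A call with a number of a shift or a turn outside -1 to 1 is refused whole. A call with a gripper value outside its range is refused whole. The fingers move at their own pace and stop on an object; "squeeze" is the grip in N (left out, the last holds). Time passes only in rows, so rows that repeat a pose let the fingers close, or fill a call up. It gives the time, the measured TCP pose, the force and the opening at its end, in the units of the state.
- bot.read_state(): the state, without advancing time (a new reading comes with each control period).
- viewer.read_camera(name): name is "side" or "top"; returns a dict with "pixels" (420x560x3 uint8, red, green, blue), "K" (3x3 intrinsics, pixels), "world_to_cam" (4x4, takes a point from world to camera coordinates). Camera axes: x right, y up, looking along -z (the intrinsics and any distortion apply to the point x, -y, -z); pixel columns grow to the right and rows downward; lengths in m; the calibration is good to about 2 mm. A picture is of the moment at which its call begins. There is no depth.
- bot.finish_job(): hands the job in, once; it reports no verdict.
The state is a dict: "time": time; "q": joint angles; "joint_vel": joint speeds; "joint_torque": joint torques, N m; "tool_pos": TCP position; "tcp_rot": TCP orientation; "wrist_force": force on the tool from outside, world axes, zero at the start; "torque": the same for the moment, N m; "width": opening from 0.0 (shut) to 1.0 (fully open).
Only numpy, scipy, OpenCV 4.12 (cv2) and the standard library are available. Lean on these libraries where they do the work, as an engineer would, in place of code of your own. Each camera call takes 0.05 s, during which the arm holds its last target.

TASK

Hang the aluminium shelf bracket on the bench stand: hook its two rear tabs into the upper pair of slots and push it down until it is fully seated, then let go of it. Then turn the slanted round knob clockwise all the way down to its stop, so that its foot presses on the bracket and locks it in. Do not knock over or shove aside the bottle, the jars or the beaker.

Things in the scene. Friction and masses are not known exactly. Their poses are not given: they have to be found in the camera images.
- stand: Fixed bench stand: grey base plate 170 x 310 x 12 mm (x -50 to 120, y -145 to 165) and two steel slotted uprights at y = -75 and +75 (40 mm wide, x 0 to 8, top z 165). Origin: on the bench under the middle of the uprights' front face. x: the way the bracket is pushed in, away from the robot; y: along the uprights to the knob side; z up.
- slots_mid (a point): Point on the stand, axes as the stand's, midway between the two upper slots at their lower edge, on the uprights' front face: stand (0, 0, 126) mm. Slots are 22 mm wide (y), 28 mm high: one upper (z 126 to 154) and one lower (z 80 to 108) in each upright.
- bracket: Loose aluminium shelf bracket, about 0.4 kg, upright on the bench as it is to hang. Origin: middle of its rear face, at the underside. x to the rear (into the stand), z up. Shelf 100 x 150 x 8 mm (x -100 to 0); back plate 184 wide, 62 high, 6 thick, with sloped shoulders at both upper ends (y = +-75, z 62 to 82). When seated its origin is at stand (0, 0, 70) mm.
- rib (a point): Grip point on the bracket's central upright rib, bracket (-38, 0, 42) mm, axes the bracket's. The rib is 10 mm thick in y (grip across y), x -98 to -6, z 8 to 62 mm; the bracket's centre of mass lies near (-34, 0, 24) mm.
- tabs_mid (a point): Point at bracket (0, 0, 56) mm, midway between the undersides of the two tab necks; meets slots_mid when seated. Tabs at y = -75 and +75, 12 mm wide: neck z 56 to 62, to x 10.5, then a lip down to z 46, x 10.5 to 16.5. They enter the slots with the bracket 10 to 22 mm above its seat (above 18 mm the foot may be in the way); pushed in and lowered, the lips catch behind the uprights.
- knob (a joint): Turn of the knob in rad: 0 = fully raised, grows clockwise seen from above, 4.2 = hard stop, fully down. Starts at 0 to 0.5. It descends 5.5 mm along its axis per rad and stays where left. Friction 0.12 N m. The sprung foot meets the seated bracket at about 3.5 rad and presses with about 7 N at the stop.
- knob_grip (a point): Centre of the round grey plastic fluted knob (50 mm across, 30 mm high); travels with the stem, does not turn. z: up along the stem, leaning 35 deg from vertical to the stand's +y; x: the stand's x. On the axis below it: the 12 mm stem, then a 36 mm square grey guide block, its top 54 mm below this point when raised, 31 mm when down.
- guide (a point): Centre of the fixed grey guide block of the stem, 36 x 36 x 24 mm, leaning with the stem: stand (-13, 107, 187) mm. A 22 mm post behind it (stand x 31 to 53, y 96 to 118, to z 198) and a short arm carry it.
- bottle_tall: Bystander: white bottle, 66 mm diameter, 150 mm high; origin at the centre of its underside.
- jar_wide: Bystander: white wide jar, 80 mm diameter, 110 mm high; origin at the centre of its underside.
- beaker: Bystander: glass beaker, 90 mm diameter at the rim, 100 mm high; origin at the centre of its underside.
- jar_small: Bystander: white jar, 60 mm diameter, 85 mm high; origin at the centre of its underside.
- foot: The screw's rounded rubber foot, 14 mm across, at the lower end of the stem; origin at its tip, z up along the stem; sprung, it gives 3.5 mm when the knob is at its stop on a seated bracket.

How it is judged:
On the way, in this order (a step that is already met when the one before it is completed fails the run):
1. the bracket hangs seated in the upper slots and the fingers have let go of it (x of tabs_mid in the frame of slots_mid between -0.005 and 0.004 m and y of tabs_mid in the frame of slots_mid between -0.008 and 0.008 m and z of tabs_mid in the frame of slots_mid between -0.004 and 0.004 m and angle between the z axis of bracket and the z axis of stand, either way round below 0.12 rad and contact force between the fingers and bracket below 0.3 N), for 0.3 s.
2. the knob is turned down to its stop (value of joint knob above 3.95 rad), for 0.2 s.
At the end, for the whole second after the job is handed in: The bracket hangs at rest in the upper slots (tabs_mid within -5/+4 mm in x, 8 mm in y and 4 mm in z of slots_mid, upright within 0.12 rad), the knob is within 0.25 rad of its down stop (joint above 3.95) and its foot presses on the bracket with more than 2 N (x of tabs_mid in the frame of slots_mid between -0.005 and 0.004 m and y of tabs_mid in the frame of slots_mid between -0.008 and 0.008 m and z of tabs_mid in the frame of slots_mid between -0.004 and 0.004 m and angle between the z axis of bracket and the z axis of stand, either way round below 0.12 rad and value of joint knob above 3.95 rad and contact force between foot and bracket above 2 N and linear speed of bracket below 0.02 m/s); the robot touches nothing.
It fails at once if a bystander (bottle, jar or beaker) is tipped or shoved by more than 30 mm (angle between any of bottle_tall, jar_wide, beaker, jar_small's own z axis and vertical above 0.5 rad or distance of any of bottle_tall, jar_wide, beaker, jar_small from where it was at the start of the episode above 0.03 m).
It also fails if it takes over 64 s, if anything falls off the work surface, if the arm or the gripper's body presses on something with over 40 N, if the wrist force passes 120 N, or if a joint passes its speed limit or range.

## Working session

There is one attempt and no reset: what is moved stays moved. The work goes in short steps, Python scripts to look and compute and a tool call to move; the robot and the scene stay as the last step left them, time stands still between calls to the robot, and variables do not carry over. Pictures are saved under pics/ and viewed, and the job is handed in when it is done.

Besides the shell and the picture viewer there is one more tool, called after "Request:" by a JSON object that holds its "method" and its "body", one argument or row to a line. move_arm: Moves the arm, as the interface text tells. Its arguments: {"type":"object","properties":{"series":{"type":"string"},"squeeze":{"type":"number"}},"required":["series"]}

```bash
ls; mkdir -p pics; python3 - <<'E'
from workcell import bot, viewer
import cv2, numpy as np
print(bot.read_state())
for n in ("side","top"):
    r=viewer.read_camera(n); cv2.imwrite(f"pics/{n}0.png",r["pixels"][:,:,::-1])
    np.savez(f"pics/{n}0.npz",**r); print(r["K"],r["world_to_cam"],[k for k in r])
E
```

```text
pics
{'time': 0.0, 'q': array([-1.28388015e+00,  2.64777678e-01,  1.60534714e+00, -1.04385307e-05,
        1.27365499e+00, -3.69011330e-02]), 'joint_vel': array([ 3.85239890e-05,  7.31572390e-04, -1.46254729e-03, -1.19680933e-03,
       -1.40971911e-03, -5.44708193e-04]), 'joint_torque': array([ 2.07027704e-03, -5.15110409e+01, -3.67309427e+01,  1.78611194e-04,
        1.30303059e-02,  1.33238476e-06]), 'tool_pos': array([ 0.21458599, -0.63929289,  0.25195992]), 'tcp_rot': array([-2.5494084 ,  1.83350355,  0.0027217 ]), 'wrist_force': array([-0.20592308, -0.04488966,  0.93207877]), 'torque': array([-0.00464277, -0.056374  , -0.00122467]), 'width': 1.003003108410146}
[[406.48300223   0.         276.95066521]
 [  0.         406.48300223 211.89422287]
 [  0.           0.           1.        ]] [[-0.8449906  -0.53465748  0.0115004   0.4937768 ]
 [ 0.41231701 -0.63764324  0.65069638 -0.31778315]
 [-0.34056654  0.55457413  0.75925093 -1.14259975]
 [ 0.          0.          0.          1.        ]] ['pixels', 'K', 'world_to_cam']
[[407.26405339   0.         277.48124673]
 [  0.         407.26405339 211.34093723]
 [  0.           0.           1.        ]] [[ 1.43100241e-02 -9.99897439e-01  5.79355526e-04  2.90666748e-02]
 [ 9.97955783e-01  1.43183241e-02  6.22835590e-02 -6.18589498e-01]
 [-6.22854665e-02 -3.13108031e-04  9.98058326e-01 -1.28170211e+00]
 [ 0.00000000e+00  0.00000000e+00  0.00000000e+00  1.00000000e+00]] ['pixels', 'K', 'world_to_cam']
```

View pics/side0.png

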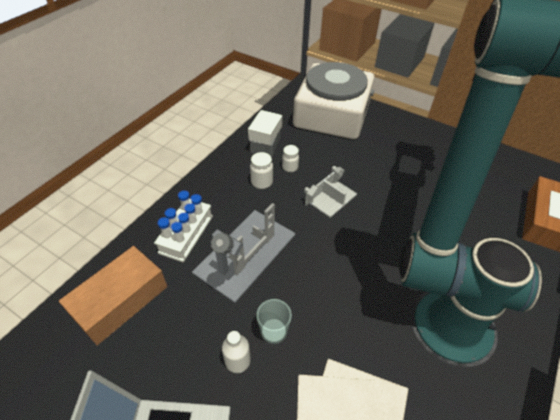

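View pics/top0.png

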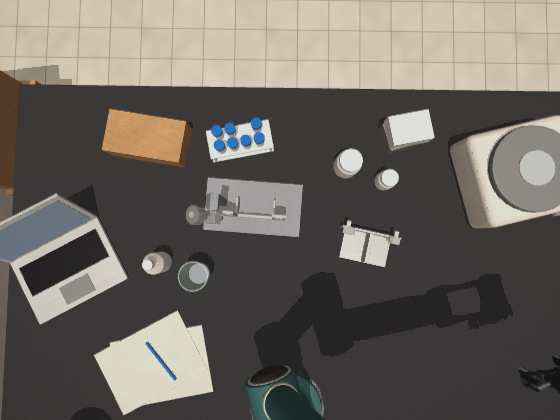

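The side view shows the stand at about (245,250) with its knob at (222,242), and the bracket at (330,195). The top view shows the stand at (253,207), the knob at (195,215) and the bracket at (367,245). I'll enlarge both areas.

```bash
cat > h.py <<'E'
import cv2, numpy as np
def crop(src,dst,x0,y0,w,h,s):
    im=cv2.imread(src)[y0:y0+h,x0:x0+w]; im=cv2.resize(im,None,fx=s,fy=s,interpolation=cv2.INTER_CUBIC)
    for i in range(0,w,10): 
        cv2.line(im,(i*s,0),(i*s,6 if i%50 else 14),(0,255,255),1)
        if i%20==0: cv2.putText(im,str(x0+i),(i*s,24),0,.4,(0,255,255),1)
    for i in range(0,h,10):
        cv2.line(im,(0,i*s),(6,i*s),(0,255,255),1)
        if i%20==0: cv2.putText(im,str(y0+i),(8,i*s+4),0,.4,(0,255,255),1)
    cv2.imwrite(dst,im)
def cam(n,f="0"):
    d=np.load(f"pics/{n}{f}.npz"); return d["K"],d["world_to_cam"]
def proj(n,P,f="0"):
    K,T=cam(n,f); P=np.atleast_2d(P); c=P@T[:3,:3].T+T[:3,3]; c=c*[1,-1,-1]
    u=c@K.T; return u[:,:2]/u[:,2:]
def ray(n,uv,f="0"):
    K,T=cam(n,f); d=np.linalg.inv(K)@[uv[0],uv[1],1]; d=d*[1,-1,-1]
    R=T[:3,:3]; o=-R.T@T[:3,3]; return o,R.T@d
def atz(n,uv,z,f="0"):
    o,d=ray(n,uv,f); return o+d*(z-o[2])/d[2]
E
python3 -c "
from h import *
crop('pics/top0.png','pics/t1.png',170,165,140,90,5)
crop('pics/top0.png','pics/t2.png',330,210,80,65,8)
crop('pics/side0.png','pics/s1.png',185,195,120,110,5)
crop('pics/side0.png','pics/s2.png',295,160,70,65,8)"
```

```text
(no output)
```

View pics/t1.png

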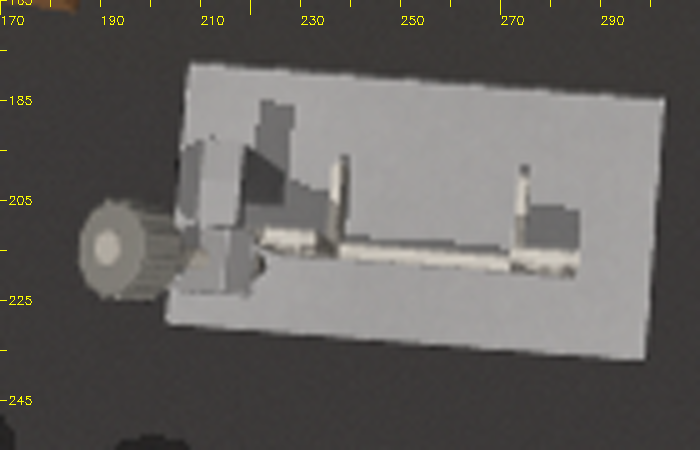

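View pics/t2.png

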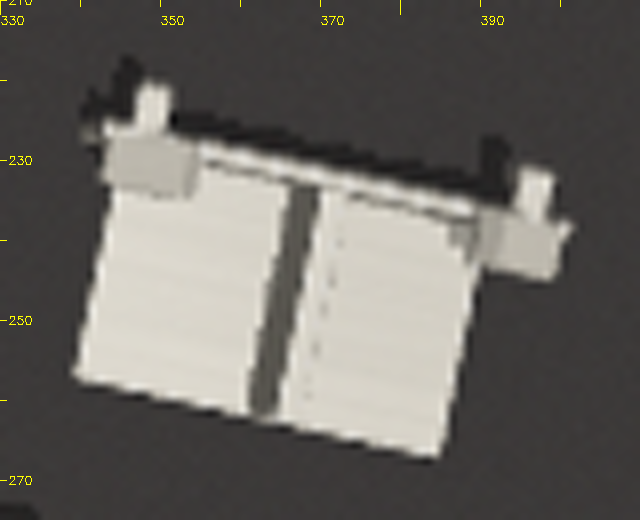

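View pics/s1.png

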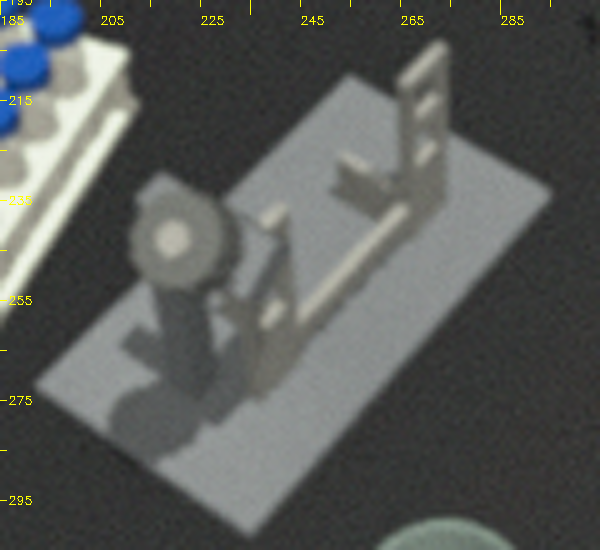

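View pics/s2.png

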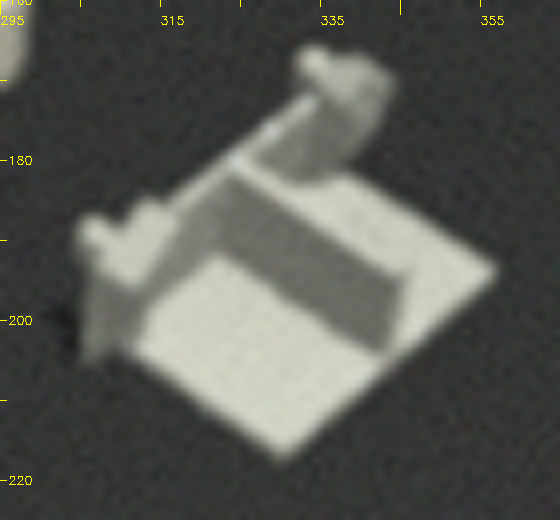

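```bash
cat > fit.py <<'E'
from h import *
from scipy.optimize import least_squares
def T(p,P):
    c,s=np.cos(p[2]),np.sin(p[2]); P=np.array(P,float)/1000
    return P@np.array([[c,-s,0],[s,c,0],[0,0,1]]).T+[p[0],p[1],0]
def px(c,x0,y0,s): return [(c[0]+.5)/s-.5+x0,(c[1]+.5)/s-.5+y0]
def fit(obs,p0,f="0"):
    def r(p): return np.concatenate([(proj(n,T(p,[P]),f)[0]-uv) for n,P,uv in obs])
    s=least_squares(r,p0,loss='soft_l1'); print(s.x); print(r(s.x).reshape(-1,2).round(1).tolist()); return s.x
E
python3 - <<'E'
from fit import *
t1=lambda a,b:px((a,b),170,165,5); t2=lambda a,b:px((a,b),330,210,8)
s1=lambda a,b:px((a,b),185,195,5); s2=lambda a,b:px((a,b),295,160,8)
S=[("top",(120,165,12),t1(189,64)),("top",(120,-145,12),t1(665,98)),("top",(-50,-145,12),t1(646,360)),("top",(-50,165,12),t1(166,324)),
("side",(120,-145,12),s1(348,74)),("side",(-50,-145,12),s1(552,193)),("side",(-50,165,12),s1(250,536)),("side",(120,165,12),s1(35,384)),
("side",(0,-95,165),s1(445,42))]
B=[("top",(-100,75,8),t2(76,377)),("top",(-100,-75,8),t2(440,457)),("top",(16.5,75,62),t2(156,82)),("top",(16.5,-75,62),t2(537,167)),
("side",(-100,75,8),s2(283,458)),("side",(-100,-75,8),s2(497,270)),("side",(-98,5,62),s2(398,280)),("side",(-98,5,8),s2(385,352))]
for n in("top","side"):
    fit([o for o in S if o[0]==n],[.65,.05,0]);fit([o for o in B if o[0]==n],[.55,-.25,0])
fit(S,[.65,.05,0]);fit(B,[.55,-.25,0])
E
```

```text
[ 0.59656403  0.10929962 -0.05965496]
[[-0.3, -0.3], [0.2, -0.1], [0.3, 0.2], [-0.2, 0.2]]
[ 0.56017889 -0.25362907 -0.19988876]
[[-0.3, -0.3], [0.2, -0.2], [0.0, 0.4], [0.1, 0.1]]
[ 0.59409523  0.10829818 -0.0601893 ]
[[-0.1, -0.0], [0.0, -0.6], [-0.0, -0.4], [-0.3, 0.2], [0.4, 1.0]]
[ 0.55497634 -0.25569756 -0.20248191]
[[0.2, -0.7], [-0.1, -0.0], [0.2, -0.2], [-0.3, 1.3]]
[ 0.59519322  0.10864864 -0.0599976 ]
[[-0.1, 0.1], [0.4, 0.4], [0.5, 0.6], [-0.0, 0.6], [-0.4, -0.1], [-0.3, -0.7], [-0.4, -0.5], [-0.7, 0.1], [0.0, 0.9]]
[ 0.55802621 -0.25387371 -0.19153963]
[[-0.0, 0.7], [0.5, 0.3], [0.0, 1.3], [0.2, 0.6], [-0.4, -0.7], [-1.1, -0.3], [-0.7, -0.4], [-1.1, 1.2]]
```

```bash
cat > pl.py <<'E'
from h import *
from scipy.spatial.transform import Rotation as Ro
ST=np.array([.5955,.1088,-.0600]); BR=np.array([.5582,-.2543,-.198])
def Rz(a): return Ro.from_euler('z',a)
def W(p,P): return Rz(p[2]).apply(np.array(P)/1000)+[p[0],p[1],0]
def down(a): # tool z down, tool x at world heading a
    x=np.array([np.cos(a),np.sin(a),0]); z=np.array([0,0,-1]); return Ro.from_matrix(np.c_[x,np.cross(z,x),z])
def rel(pos,R,st):
    R0=Ro.from_rotvec(st["tcp_rot"])
    return (R0.inv()*R).as_rotvec()/np.deg2rad(120), R0.inv().apply(pos-st["tool_pos"])/.1
E
python3 - <<'E'
from workcell import bot
from pl import *
st=bot.read_state(); R0=Ro.from_rotvec(st["tcp_rot"]); print(R0.as_matrix().round(3))
for a in (np.pi/2,-np.pi/2):
  p=W(BR,(-38,0,120)); print(p,[v.round(3) for v in rel(p,down(BR[2]+a),st)])
for n,z,uv in [("bottle",.15,(148,265)),("beak",.1,(194,277)),("beakB",.0,(199,271))]: print(n,atz("top",uv,z).round(3))
print(atz("side",(233,338),.15),atz("side",(274,312),.1))
E
```

```text
[[ 0.318 -0.948 -0.001]
 [-0.948 -0.318  0.002]
 [-0.002 -0.    -1.   ]]
[ 0.52094245 -0.24682507  0.12      ] [array([-1.000e-03,  0.000e+00, -1.251e+00]), array([-2.743, -4.154,  1.326])]
[ 0.52094245 -0.24682507  0.12      ] [array([0.   , 0.001, 0.249]), array([-2.743, -4.154,  1.326])]
bottle [0.452 0.405 0.15 ]
beak [0.414 0.283 0.1  ]
beakB [0.424 0.287 0.   ]
[0.44932931 0.40966877 0.15      ] [0.41736416 0.2803742  0.1       ]
```

Request:
{"method": "move_arm", "body": {
  "series": "0 0 0 -0.05 -0.07 0.02 1;0 0 0 -0.13 -0.2 0.05 1;0 0 0 -0.22 -0.34 0.1 1;0 0 0 -0.32 -0.48 0.15 1;0 0 0 -0.42 -0.62 0.2 1;0 0 0 -0.51 -0.76 0.25 1;0 0 0 -0.6 -0.9 0.28 1;0 0 0 -0.66 -1 0.3 1"
}}

```text
time: 0.9
tool_pos: [0.2897, -0.5439, 0.2229]
tcp_rot: [-2.551, 1.833, 0.001]
wrist_force: [-0.2, -0.6, 0.5]
width: 1.003
```

Request:
{"method": "move_arm", "body": {
  "series": "0 0 0 -0.07 -0.12 0.03 1;0 0 0 -0.15 -0.24 0.07 1;0 0 0 -0.24 -0.37 0.1 1;0 0 0 -0.33 -0.5 0.14 1;0 0 0 -0.42 -0.62 0.18 1;0 0 0 -0.5 -0.75 0.22 1;0 0 0 -0.6 -0.9 0.26 1;0 0 0 -0.66 -1 0.3 1"
}}

```text
time: 1.7
tool_pos: [0.3634, -0.4497, 0.1929]
tcp_rot: [-2.551, 1.833, 0.0]
wrist_force: [-0.6, -0.5, -0.1]
width: 0.998
```

Request:
{"method": "move_arm", "body": {
  "series": "0 0 0 -0.07 -0.12 0.03 1;0 0 0 -0.15 -0.24 0.07 1;0 0 0 -0.24 -0.37 0.1 1;0 0 0 -0.33 -0.5 0.14 1;0 0 0 -0.42 -0.62 0.18 1;0 0 0 -0.5 -0.75 0.22 1;0 0 0 -0.6 -0.9 0.26 1;0 0 0 -0.66 -1 0.3 1"
}}

```text
time: 2.5
tool_pos: [0.4371, -0.3554, 0.1629]
tcp_rot: [-2.551, 1.833, 0.0]
wrist_force: [-0.1, 0.1, 0.4]
width: 1.003
```

Request:
{"method": "move_arm", "body": {
  "series": "0 0 0.03 -0.07 -0.12 0 1;0 0 0.06 -0.17 -0.27 0 1;0 0 0.1 -0.3 -0.44 0 1;0 0 0.14 -0.42 -0.62 0 1;0 0 0.18 -0.55 -0.8 0 1;0 0 0.22 -0.65 -0.95 0 1;0 0 0.249 -0.7 -1 0 1;0 0 0.249 -0.7 -1 0 1"
}}

```text
time: 3.3
tool_pos: [0.5094, -0.2574, 0.163]
tcp_rot: [-1.993, 2.428, 0.0]
wrist_force: [-0.7, -0.6, -0.0]
width: 0.999
```

```bash
cat > snap.py <<'E'
import sys
from workcell import bot, viewer
from pl import *
def snap(t,names=("side","top")):
    for n in names:
        r=viewer.read_camera(n); cv2.imwrite(f"pics/{n}{t}.png",r["pixels"][:,:,::-1]); np.savez(f"pics/{n}{t}.npz",**r)
E
python3 - <<'E'
from snap import *
snap("1"); st=bot.read_state(); print(st)
crop('pics/top1.png','pics/t3.png',320,190,100,90,6); crop('pics/side1.png','pics/s3.png',285,120,90,100,6)
R=down(BR[2]-np.pi/2)
for z in (120,46): print([v.round(3) for v in rel(W(BR,(-38,0,z)),R,st)])
E
```

```text
{'time': 3.4, 'q': array([-5.13408399e-01,  1.41814961e-01,  1.92326320e+00, -3.97580098e-04,
        1.07662694e+00,  1.25312974e+00]), 'joint_vel': array([-0.01378213, -0.00203691, -0.00037814,  0.00070261,  0.0015306 ,
        0.00061246]), 'joint_torque': array([ 4.41617109e-01, -4.18131459e+01, -3.38574028e+01,  3.97468766e-02,
       -1.45648915e-03,  4.57153120e-02]), 'tool_pos': array([ 0.50877088, -0.25841197,  0.16312264]), 'tcp_rot': array([ 1.99373913e+00, -2.42740664e+00,  3.40506411e-05]), 'wrist_force': array([0.83664069, 0.11258169, 0.45130333]), 'torque': array([0.03604207, 0.00236112, 0.01039301]), 'width': 1.00155924443412}
[array([ 0.   , -0.   ,  0.001]), array([-0.137, -0.097,  0.431])]
[array([ 0.   , -0.   ,  0.001]), array([-0.138, -0.097,  1.171])]
```

View pics/t3.png

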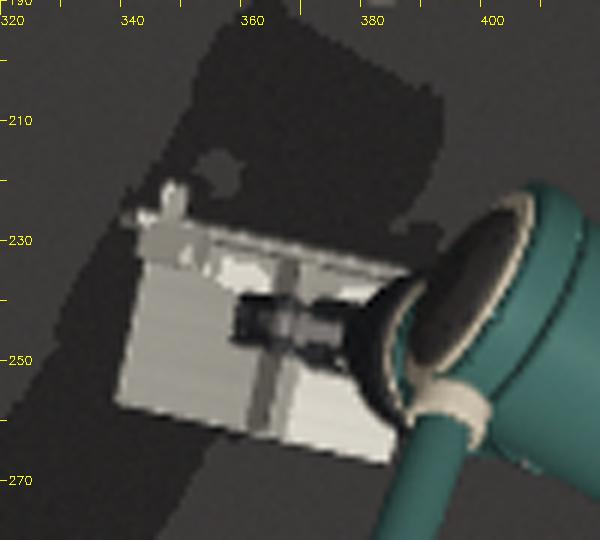

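View pics/side1.png

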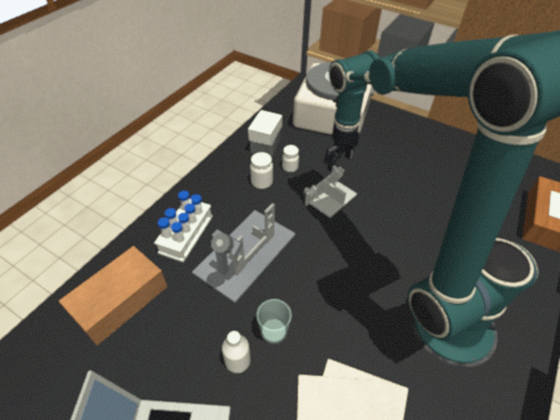

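Request:
{"method": "move_arm", "body": {
  "series": "0 0 0.001 -0.03 -0.02 0.06 1;0 0 0.001 -0.07 -0.05 0.14 1;0 0 0.001 -0.11 -0.08 0.23 1;0 0 0.001 -0.137 -0.097 0.32 1;0 0 0.001 -0.137 -0.097 0.41 1;0 0 0.001 -0.137 -0.097 0.5 1;0 0 0.001 -0.137 -0.097 0.57 1;0 0 0.001 -0.137 -0.097 0.62 1"
}}

```text
time: 4.2
tool_pos: [0.5205, -0.2469, 0.1002]
tcp_rot: [1.988, -2.432, -0.002]
wrist_force: [0.4, 0.7, -0.5]
width: 1.0
```

Request:
{"method": "move_arm", "body": {
  "series": "0 0 0 0 0 0.08 1;0 0 0 0 0 0.17 1;0 0 0 0 0 0.26 1;0 0 0 0 0 0.35 1;0 0 0 0 0 0.43 1;0 0 0 0 0 0.5 1;0 0 0 0 0 0.55 1;0 0 0 0 0 0.55 1"
}}

```text
time: 5.0
tool_pos: [0.5203, -0.2467, 0.0453]
tcp_rot: [1.988, -2.431, -0.002]
wrist_force: [-0.2, -0.1, -0.2]
width: 1.0
```

```bash
python3 - <<'E'
from snap import *
snap("2"); st=bot.read_state(); print(st["tool_pos"],st["wrist_force"])
crop('pics/top2.png','pics/t3.png',320,190,100,90,6); crop('pics/side2.png','pics/s3.png',285,120,90,100,6)
cv2.imwrite("pics/c2.png",np.hstack([cv2.imread('pics/t3.png')[:,:],cv2.imread('pics/s3.png')[:540,:]])[:, :])
cv2.imwrite("pics/c2.png",cv2.resize(cv2.imread("pics/c2.png"),(798,378)))
E
```

```text
[ 0.52098238 -0.24708027  0.04628796] [-0.44435702 -0.03535865 -0.38470875]
```

View pics/c2.png

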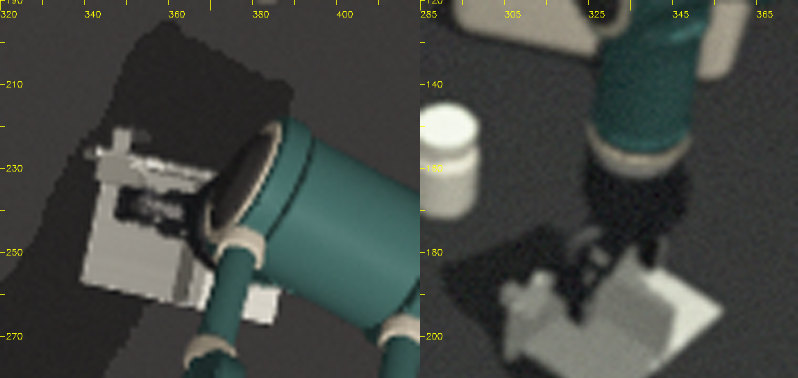

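The fingers straddle the rib, one on each side. Next I close and lift a little.

Request:
{"method": "move_arm", "body": {
  "series": "0 0 0 0 0 0 0;0 0 0 0 0 0 -0.5;0 0 0 0 0 0 -1;0 0 0 0 0 0 -1;0 0 0 0 0 0 -1;0 0 0 0 0 0 -1;0 0 0 0 0 0 -1;0 0 0 0 0 0 -1",
  "squeeze": 60
}}

```text
time: 5.9
tool_pos: [0.5211, -0.2472, 0.0465]
tcp_rot: [-1.989, 2.432, -0.001]
wrist_force: [0.1, -0.0, 2.2]
width: 0.108
```

```bash
python3 - <<'E'
from snap import *
st=bot.read_state(); print(st["tool_pos"],st["tcp_rot"],st["wrist_force"],st["torque"],st["width"])
R=down(BR[2]-np.pi/2)
print((R.inv()*Ro.from_rotvec(st["tcp_rot"])).as_rotvec())
E
```

```text
[ 0.5210948  -0.24716393  0.04651098] [-1.98867388e+00  2.43181661e+00 -5.99453526e-04] [ 0.11625645 -0.03498682  2.18342925] [-0.04836626 -0.00372977  0.00029666] 0.10765617502190297
[0.00040094 0.00011282 0.00182722]
```

Request:
{"method": "move_arm", "body": {
  "series": "0 0 0 0 0 -0.05 -1;0 0 0 0 0 -0.15 -1;0 0 0 0 0 -0.27 -1;0 0 0 0 0 -0.4 -1;0 0 0 0 0 -0.55 -1;0 0 0 0 0 -0.7 -1;0 0 0 0 0 -0.8 -1;0 0 0 0 0 -0.85 -1"
}}

```text
time: 6.7
tool_pos: [0.5218, -0.2475, 0.1334]
tcp_rot: [-1.988, 2.431, -0.004]
wrist_force: [-0.5, -0.3, -4.1]
width: 0.111
```

```bash
python3 - <<'E'
from snap import *
snap("3"); st=bot.read_state(); print(st["tool_pos"],st["tcp_rot"],st["wrist_force"],st["torque"],st["width"])
crop('pics/top3.png','pics/t3.png',320,190,100,90,6); crop('pics/side3.png','pics/s3.png',285,120,90,100,6)
cv2.imwrite("pics/c3.png",np.hstack([cv2.imread('pics/t3.png')[:,:],cv2.imread('pics/s3.png')[:540,:]])[:, :])
cv2.imwrite("pics/c3.png",cv2.resize(cv2.imread("pics/c3.png"),(798,378)))
R=down(ST[2]-np.pi/2)
for P in [(-110,0,134)]: print([v.round(3) for v in rel(W(ST,P),R,st)])
E
```

```text
[ 0.52152708 -0.24739185  0.13253696] [-1.98826768  2.43131046 -0.00303851] [ 0.18211699 -0.72343971 -3.73651446] [-0.01935305  0.01660148 -0.00551753] 0.11094894064642172
[array([-0.001, -0.   , -0.067]), array([-3.485,  1.071, -0.019])]
```

View pics/c3.png

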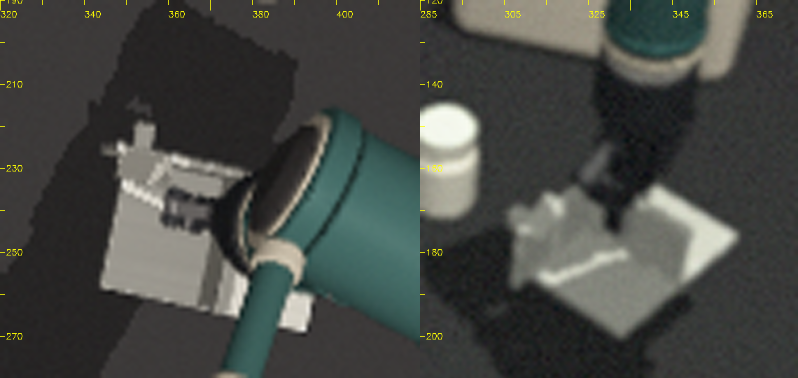

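The bracket is lifted and still level in the grip. Now I carry it to the pre-insertion point.

Request:
{"method": "move_arm", "body": {
  "series": "0 0 0 -0.05 0.05 0 -1;0 0 0 -0.15 0.12 0 -1;0 0 0 -0.27 0.2 0 -1;0 0 0 -0.4 0.3 0 -1;0 0 0 -0.53 0.4 0 -1;0 0 0 -0.66 0.5 0 -1;0 0 0 -0.78 0.58 0 -1;0 0 0 -0.9 0.65 0 -1"
}}

```text
time: 7.6
tool_pos: [0.4744, -0.1446, 0.1314]
tcp_rot: [-1.989, 2.432, -0.0]
wrist_force: [-0.1, -0.0, -4.4]
width: 0.109
```

Request:
{"method": "move_arm", "body": {
  "series": "0 0 0 -0.12 0.06 0 -1;0 0 0 -0.24 0.12 0 -1;0 0 0 -0.36 0.18 0 -1;0 0 0 -0.48 0.24 0 -1;0 0 0 -0.6 0.3 0 -1;0 0 0 -0.72 0.35 0 -1;0 0 0 -0.84 0.4 0 -1;0 0 0 -0.95 0.42 0 -1"
}}

```text
time: 8.4
tool_pos: [0.4523, -0.0434, 0.1312]
tcp_rot: [1.989, -2.432, -0.0]
wrist_force: [-0.4, -0.1, -4.0]
width: 0.113
```

Request:
{"method": "move_arm", "body": {
  "series": "0 0 -0.005 -0.12 0 0 -1;0 0 -0.015 -0.24 0 0 -1;0 0 -0.025 -0.36 0 0 -1;0 0 -0.035 -0.48 0 0 -1;0 0 -0.045 -0.6 0 0 -1;0 0 -0.055 -0.72 0 0 -1;0 0 -0.062 -0.82 0 0 -1;0 0 -0.067 -0.88 0 0 -1"
}}

```text
time: 9.2
tool_pos: [0.4704, 0.0428, 0.1313]
tcp_rot: [-2.156, 2.285, 0.0]
wrist_force: [-0.7, 0.1, -3.6]
width: 0.108
```

```bash
python3 - <<'E'
from snap import *
st=bot.read_state(); print(st["tool_pos"],st["tcp_rot"],st["wrist_force"],st["torque"],st["width"])
R=down(ST[2]-np.pi/2)
for P in [(-110,0,134)]: print([v.round(3) for v in rel(W(ST,P),R,st)])
E
```

```text
[0.47044459 0.04277512 0.13128033] [-2.15630920e+00  2.28459672e+00  6.07555903e-05] [-0.69972146  0.10733329 -3.64113349] [-0.07169283  0.01076883  0.01343282] 0.10771218896954042
[array([-0.   ,  0.   ,  0.001]), array([-0.734, -0.11 , -0.027])]
```

Request:
{"method": "move_arm", "body": {
  "series": "0 0 0.001 -0.1 0 0 -1;0 0 0.001 -0.21 0 0 -1;0 0 0.001 -0.32 0 0 -1;0 0 0.001 -0.43 0 0 -1;0 0 0.001 -0.54 0 0 -1;0 0 0.001 -0.65 0 0 -1;0 0 0.001 -0.734 0 0 -1;0 0 0.001 -0.734 0 0 -1"
}}

```text
time: 10.0
tool_pos: [0.4747, 0.1162, 0.1313]
tcp_rot: [-2.153, 2.287, 0.0]
wrist_force: [0.2, -0.2, -4.2]
width: 0.109
```

```bash
python3 - <<'E'
from snap import *
snap("4"); st=bot.read_state(); print(st["tool_pos"],st["q"].round(3),st["wrist_force"],st["torque"],st["width"])
crop('pics/top4.png','pics/t4.png',165,170,140,110,5); crop('pics/side4.png','pics/s4.png',190,170,140,115,5)
R=down(ST[2]-np.pi/2)
for P in [(-110,0,134)]: print([v.round(3) for v in rel(W(ST,P),R,st)])
E
```

```text
[0.47451839 0.11514714 0.13120968] [ 0.187  0.023  2.118 -0.     1.001  1.819] [-0.70519029 -0.91123402 -3.43586314] [-0.01673537 -0.0026642  -0.00854995] 0.11174484834623058
[array([ 0., -0., -0.]), array([-0.009, -0.111, -0.028])]
```

View pics/t4.png

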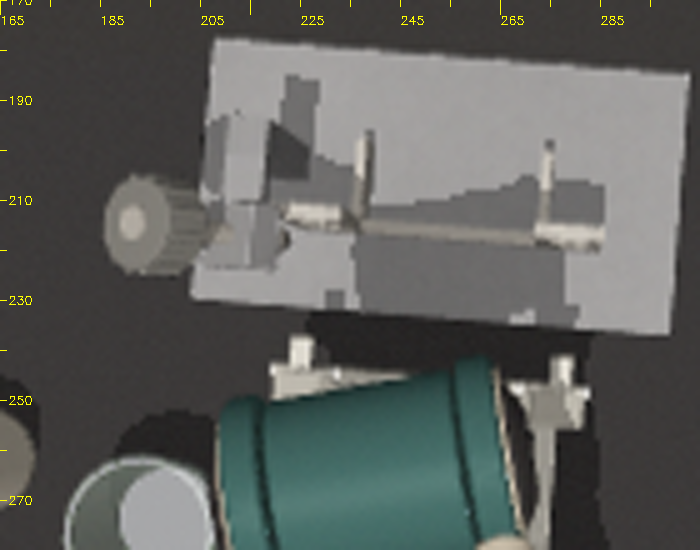

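View pics/s4.png

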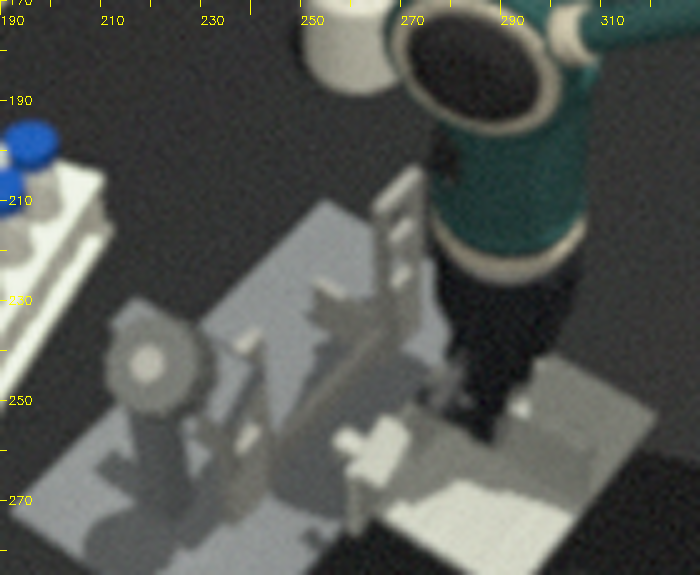

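```bash
python3 - <<'E'
from pl import *
from fit import px
for n,c,z,a in [("top",(301,337),.147,(165,170,5)),("top",(562,355),.147,(165,170,5)),("side",(349,440),.147,(190,170,5))]:
    p=atz(n,px(c,*a),z,"4")-[ST[0],ST[1],0]; print(n,Rz(-ST[2]).apply(p).round(4))
# upright tops right end corner check
for c,P in [((604,224),(8,-95,165)),((604,250),(0,-95,165)),((536,224),(8,-55,165)),((341,204),(8,55,165))]:
    print(px(c,165,170,5),proj("top",W(ST,P),"4"))
E
```

```text
top [-0.0659  0.0753  0.147 ]
top [-0.0651 -0.0748  0.147 ]
side [-0.075   0.0731  0.147 ]
[285.4, 214.4] [[286.02931968 215.41707905]]
[285.4, 219.6] [[285.82335123 218.22946826]]
[271.8, 214.4] [[271.95562485 214.37036992]]
[232.8, 210.4] [[233.2733101  211.49343304]]
```

Request:
{"method": "move_arm", "body": {
  "series": "0 0 0 0 -0.06 0 -1;0 0 0 0 -0.16 0 -1;0 0 0 0 -0.28 0 -1;0 0 0 0 -0.4 0 -1;0 0 0 0 -0.52 0 -1;0 0 0 0 -0.63 0 -1;0 0 0 0 -0.71 0 -1;0 0 0 0 -0.76 0 -1"
}}

```text
time: 10.9
tool_pos: [0.5514, 0.1103, 0.1312]
tcp_rot: [2.152, -2.289, -0.0]
wrist_force: [0.1, -0.0, -4.0]
width: 0.108
```

```bash
python3 - <<'E'
from snap import *
snap("5"); st=bot.read_state(); print(st["tool_pos"],st["q"].round(3),st["wrist_force"],st["torque"],st["width"])
print((Rz(-ST[2]).apply(st["tool_pos"]-[ST[0],ST[1],0])*1000).round(1))
crop('pics/top5.png','pics/t5.png',165,170,140,110,5); crop('pics/side5.png','pics/s5.png',190,170,140,115,5)
E
```

```text
[0.55110794 0.11029775 0.13123663] [0.153 0.16  1.968 0.    1.014 1.786] [ 0.32057227 -0.19581075 -3.81993238] [-0.00358376  0.04267803  0.03237448] 0.10897038600057939
[-44.4  -1.2 131.2]
```

View pics/t5.png

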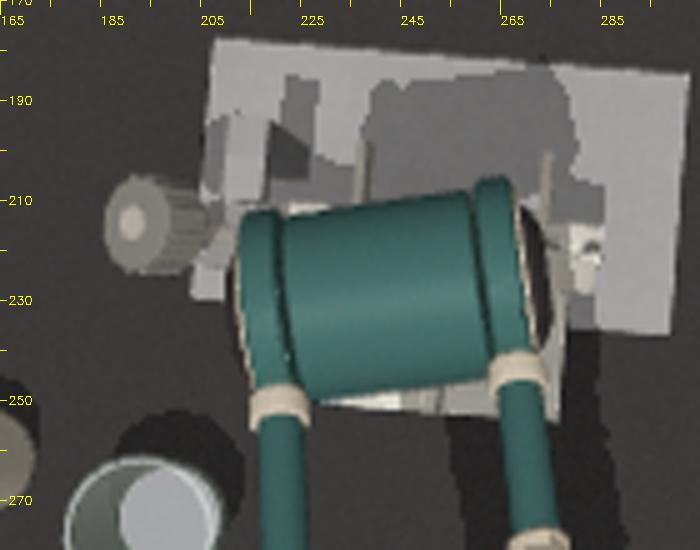

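View pics/s5.png

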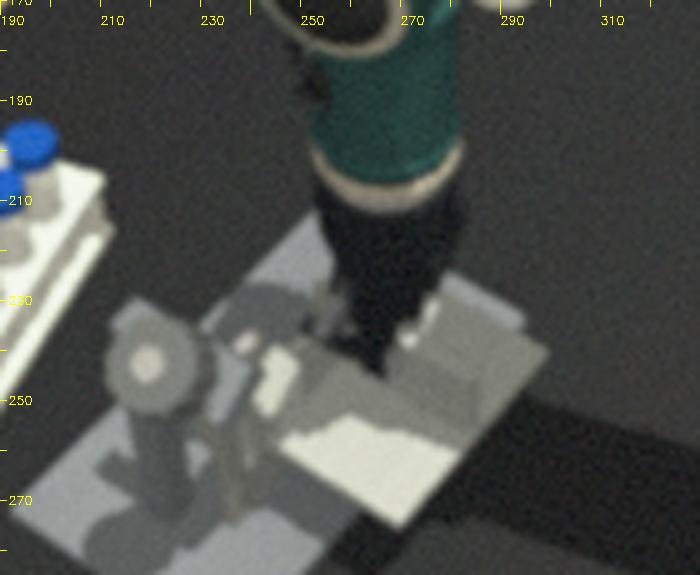

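Request:
{"method": "move_arm", "body": {
  "series": "0 0 0 0 -0.01 0 -1;0 0 0 0 -0.02 0 -1;0 0 0 0 -0.03 0 -1;0 0 0 0 -0.04 0 -1;0 0 0 0 -0.05 0 -1;0 0 0 0 -0.055 0 -1;0 0 0 0 -0.055 0 -1;0 0 0 0 -0.055 0 -1"
}}

```text
time: 11.8
tool_pos: [0.5559, 0.11, 0.1313]
tcp_rot: [-2.152, 2.289, -0.0]
wrist_force: [-0.2, 0.4, -4.0]
width: 0.108
```

```bash
cat > s.py <<'E'
from snap import *
st=bot.read_state(); print(st["q"].round(3),st["wrist_force"].round(1),st["torque"].round(2),st["width"])
print((Rz(-ST[2]).apply(st["tool_pos"]-[ST[0],ST[1],0])*1000).round(1))
E
python3 s.py
```

```text
[0.151 0.168 1.958 0.    1.016 1.784] [-0.2  0.4 -4. ] [-0.01  0.07 -0.01] 0.1082643842855622
[-39.6  -1.2 131.3]
```

Request:
{"method": "move_arm", "body": {
  "series": "0 0 0 0 -0.005 0 -1;0 0 0 0 -0.01 0 -1;0 0 0 0 -0.015 0 -1;0 0 0 0 -0.02 0 -1;0 0 0 0 -0.025 0 -1;0 0 0 0 -0.025 0 -1;0 0 0 0 -0.025 0 -1;0 0 0 0 -0.025 0 -1"
}}

```text
time: 12.6
tool_pos: [0.5584, 0.1099, 0.1312]
tcp_rot: [2.152, -2.289, -0.0]
wrist_force: [0.3, 0.7, -4.5]
width: 0.107
```

```bash
python3 s.py
```

```text
[0.15  0.173 1.953 0.    1.016 1.783] [ 0.3  0.7 -4.5] [-0.05  0.04 -0.  ] 0.10748141242269528
[-37.1  -1.2 131.2]
```

Request:
{"method": "move_arm", "body": {
  "series": "0 0 0 0 -0.005 0 -1;0 0 0 0 -0.01 0 -1;0 0 0 0 -0.015 0 -1;0 0 0 0 -0.02 0 -1;0 0 0 0 -0.025 0 -1;0 0 0 0 -0.025 0 -1;0 0 0 0 -0.025 0 -1;0 0 0 0 -0.025 0 -1"
}}

```text
time: 13.4
tool_pos: [0.5585, 0.1098, 0.1307]
tcp_rot: [2.149, -2.286, -0.006]
wrist_force: [-8.3, 1.7, 0.1]
width: 0.107
```

```bash
python3 s.py
```

```text
[1.500e-01 1.760e-01 1.949e+00 1.000e-03 1.021e+00 1.782e+00] [-8.3  1.7  0.1] [ 0.14  1.06 -0.11] 0.10705887746340137
[-37.   -1.2 130.7]
```

Request:
{"method": "move_arm", "body": {
  "series": "0 0 0 0 0.016 0 -1;0 0 0 0 0.018 0.01 -1;0 0 0 0 0.018 0.03 -1;0 0 0 0 0.018 0.05 -1;0 0 0 0 0.018 0.07 -1;0 0 0 0 0.018 0.09 -1;0 0 0 0 0.018 0.105 -1;0 0 0 0 0.018 0.11 -1"
}}

```text
time: 14.2
tool_pos: [0.5585, 0.1098, 0.1199]
tcp_rot: [2.151, -2.288, -0.002]
wrist_force: [-5.4, -0.4, -0.7]
width: 0.113
```

```bash
python3 s.py
```

```text
[0.15  0.186 1.96  0.    0.997 1.783] [-5.4 -0.4 -0.7] [-0.02  0.68 -0.08] 0.11288985407267076
[-37.   -1.2 119.9]
```

Request:
{"method": "move_arm", "body": {
  "series": "0 0 0 0 0.003 0.005 -1;0 0 0 0 0.005 0.015 -1;0 0 0 0 0.005 0.025 -1;0 0 0 0 0.005 0.035 -1;0 0 0 0 0.005 0.045 -1;0 0 0 0 0.005 0.05 -1;0 0 0 0 0.005 0.05 -1;0 0 0 0 0.005 0.05 -1"
}}

```text
time: 15.0
tool_pos: [0.5585, 0.1099, 0.1164]
tcp_rot: [2.152, -2.289, -0.0]
wrist_force: [-8.5, -0.3, 6.5]
width: 0.106
```

```bash
python3 s.py
```

```text
[0.15  0.19  1.963 0.    0.989 1.783] [-8.5 -0.3  6.5] [-0.01  1.2  -0.11] 0.10629552707792764
[-37.   -1.2 116.4]
```

Request:
{"method": "move_arm", "body": {
  "series": "0 0 0 0 0.003 0.005 -1;0 0 0 0 0.005 0.01 -1;0 0 0 0 0.005 0.015 -1;0 0 0 0 0.005 0.02 -1;0 0 0 0 0.005 0.025 -1;0 0 0 0 0.005 0.025 -1;0 0 0 0 0.005 0.025 -1;0 0 0 0 0.005 0.025 -1"
}}

```text
time: 15.8
tool_pos: [0.5585, 0.1099, 0.1164]
tcp_rot: [-2.152, 2.288, -0.001]
wrist_force: [-13.8, -1.4, 18.6]
width: 0.109
```

```bash
python3 s.py
```

```text
[ 0.151  0.189  1.964 -0.     0.988  1.783] [-13.8  -1.4  18.6] [-0.26  1.99 -0.11] 0.10851761063046095
[-37.   -1.2 116.4]
```

Request:
{"method": "move_arm", "body": {
  "series": "0 0 0 0 0.005 -0.015 -1;0 0 0 0 0.01 -0.025 -1;0 0 0 0 0.01 -0.025 -0.6;0 0 0 0 0.01 -0.025 -0.2;0 0 0 0 0.01 -0.025 -0.1;0 0 0 0 0.01 -0.025 -0.1;0 0 0 0 0.01 -0.025 -0.1;0 0 0 0 0.01 -0.025 -0.1"
}}

```text
time: 16.6
tool_pos: [0.5572, 0.1099, 0.1152]
tcp_rot: [-2.152, 2.289, -0.0]
wrist_force: [-0.5, 0.3, -0.3]
width: 0.451
```

```bash
python3 s.py; python3 - <<'E'
from snap import *
snap("6")
crop('pics/top6.png','pics/t5.png',165,170,140,110,5); crop('pics/side6.png','pics/s5.png',190,170,140,115,5)
E
```

```text
[0.151 0.189 1.967 0.    0.986 1.783] [-0.5  0.3 -0.3] [-0.    0.01  0.02] 0.4512699954645509
[-38.3  -1.2 115.2]
```

View pics/s5.png

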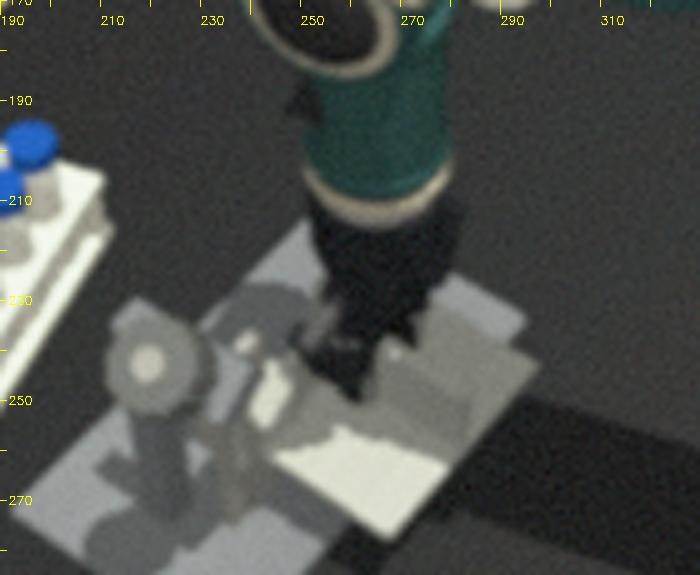

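Request:
{"method": "move_arm", "body": {
  "series": "0 0 0 0 0 -0.05 -0.1;0 0 0 0 0 -0.15 -0.1;0 0 0 0 0 -0.28 -0.1;0 0 0 0 0 -0.42 -0.1;0 0 0 0 0.02 -0.57 -0.1;0 0 0 0 0.1 -0.72 -0.1;0 0 0 0 0.2 -0.86 -0.1;0 0 0 0 0.3 -1 -0.1"
}}

```text
time: 17.5
tool_pos: [0.5265, 0.1118, 0.217]
tcp_rot: [-2.152, 2.288, -0.001]
wrist_force: [-0.1, 0.9, 0.1]
width: 0.448
```

Request:
{"method": "move_arm", "body": {
  "series": "0 0.03 -0.07 0 0.07 -0.1 0.2;0 0.07 -0.13 0 0.17 -0.24 1;0 0.07 -0.2 0 0.3 -0.38 1;0 0.07 -0.26 0 0.4 -0.52 1;0 0.07 -0.32 0 0.5 -0.66 1;0 0.07 -0.38 0 0.6 -0.8 1;0 0.07 -0.44 0 0.7 -0.9 1;0 0.07 -0.5 0 0.75 -1 1"
}}

```text
time: 18.3
tool_pos: [0.451, 0.1164, 0.317]
tcp_rot: [2.911, -0.866, 0.147]
wrist_force: [-0.1, 0.4, 0.8]
width: 1.001
```

```bash
python3 s.py; python3 - <<'E'
from snap import *
snap("7"); st=bot.read_state(); np.savez("pics/st7.npz",**{k:st[k] for k in("q","tool_pos","tcp_rot")})
print(st["q"],st["tool_pos"],st["tcp_rot"])
crop('pics/top7.png','pics/t5.png',150,160,150,110,5); crop('pics/side7.png','pics/s5.png',180,180,140,110,5)
E
```

```text
[ 0.295 -0.191  1.964 -0.141  1.346  0.903] [-0.1  0.4  0.8] [0.08 0.03 0.01] 1.0009400494022744
[-144.7   -1.   317. ]
[ 0.29498834 -0.19116896  1.96201465 -0.14155646  1.34490481  0.90811652] [0.45202846 0.11656906 0.31810719] [ 2.91014171 -0.87343     0.15151455]
```

View pics/t5.png

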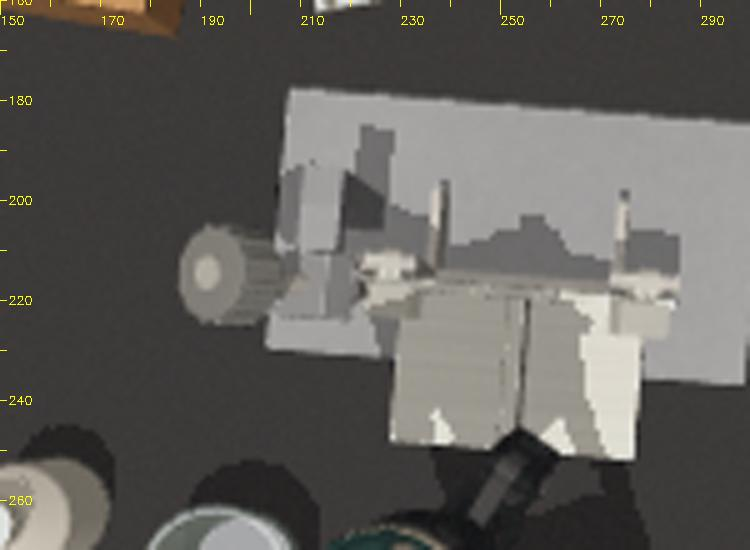

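View pics/s5.png

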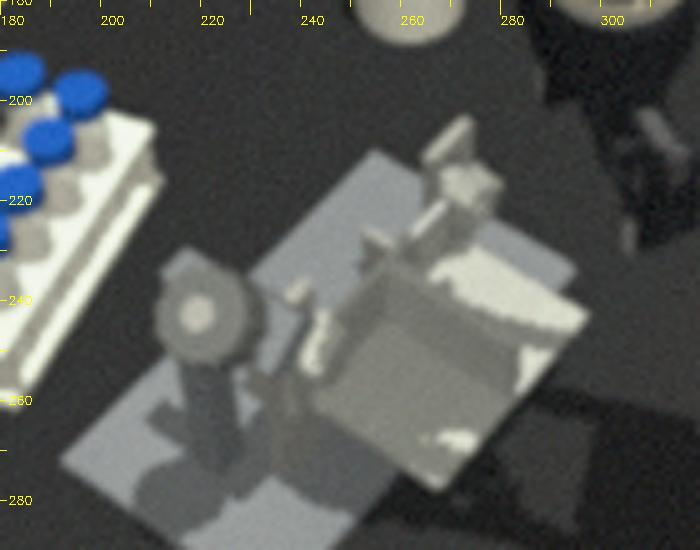

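```bash
cat > kin.py <<'E'
from pl import *
from scipy.optimize import least_squares
D=[([-1.28388015e+00,  2.64777678e-01,  1.60534714e+00, -1.04e-05,1.27365499e+00, -3.69011330e-02],[ 0.21458599, -0.63929289,  0.25195992],[-2.5494084 ,  1.83350355,  0.0027217 ]),
([-5.13408399e-01,  1.41814961e-01,  1.92326320e+00, -3.97580098e-04,1.07662694e+00,  1.25312974e+00],[ 0.50877088, -0.25841197,  0.16312264],[ 1.99373913e+00, -2.42740664e+00,  3.40506411e-05]),
([.187,.023,2.118,0,1.001,1.819],[0.47451839,0.11514714,0.13120968],[-2.153,2.287,0]),
([.153,.160,1.968,0,1.014,1.786],[0.55110794,0.11029775,0.13123663],[2.152,-2.289,0]),
([.151,.189,1.967,0,.986,1.783],[.5572,.1099,.1152],[-2.152,2.289,0]),
([ 0.29498834,-0.19116896,1.96201465,-0.14155646,1.34490481,0.90811652],[0.45202846,0.11656906,0.31810719],[ 2.91014171,-0.87343,0.15151455])]
def fk(p,q,s4=1,s6=1):
    a1,d1,a2,b3,d4,L,y0=p
    R=Ro.from_euler('z',q[0]); o=np.array([0,0,d1])+R.apply([a1,y0,0])
    R=R*Ro.from_euler('y',q[1]); o=o+R.apply([0,0,a2])
    R=R*Ro.from_euler('y',q[2]); o=o+R.apply([b3,0,d4])
    R=R*Ro.from_euler('z',s4*q[3])*Ro.from_euler('y',q[4])*Ro.from_euler('z',s6*q[5])
    return o+R.apply([0,0,L]),R
def model(s4=1,s6=1,verbose=0):
    def res(p):
        r=[]
        for q,x,_ in D: r+=list(fk(p,q,s4,s6)[0]-x)
        return np.array(r+list((p-P0)*1e-3))
    P0=np.array([0,.3,.45,0,.45,.25,.0])
    s=least_squares(res,P0)
    if verbose:
        print(s.x.round(4)); print((res(s.x)[:-7].reshape(-1,3)*1000).round(1).tolist())
        for q,x,v in D: print((fk(s.x,q,s4,s6)[1].inv()*Ro.from_rotvec(v)).as_rotvec().round(3))
    return s.x
if __name__=="__main__":
    for s4 in(1,-1): model(s4,1,1)
E
python3 kin.py
python3 - <<'E'
from pl import *
from fit import px
t=lambda a,b:px((a,b),150,160,5); s=lambda a,b:px((a,b),180,180,5)
for n,c,z in [("top",t(390,442),.078),("top",t(633,460),.078),("side",s(438,490),.078),("side",s(589,315),.078)]:
    print(n,Rz(-ST[2]).apply(atz(n,c,z,"7")-[ST[0],ST[1],0]).round(4))
# knob cap triangulation
o1,d1=ray("top",t(207,272),"7");o2,d2=ray("side",s(198,314),"7")
A=np.c_[d1,-d2];k=np.linalg.lstsq(A,o2-o1,rcond=None)[0];a,b=o1+d1*k[0],o2+d2*k[1]
print(a,b,Rz(-ST[2]).apply((a+b)/2-[ST[0],ST[1],0]).round(4))
c35,s35=np.cos(np.deg2rad(35)),np.sin(np.deg2rad(35))
for u in (0,.5): print(np.array([-13,107,187])+(66-5.5*u+15)*np.array([0,s35,c35]))
E
```

```text
[5.000e-04 2.516e-01 5.119e-01 1.100e-03 5.656e-01 3.258e-01 2.490e-02]
[[0.0, 0.0, 0.0], [0.1, -0.0, 0.1], [0.0, -0.0, 0.1], [-0.1, -0.1, -0.2], [0.0, 0.1, -0.0], [-0.0, -0.0, -0.0]]
[-0.    -0.     3.142]
[0.    0.    3.142]
[1.000e-03 1.000e-03 3.141e+00]
[0.000e+00 1.000e-03 3.141e+00]
[ 0.    -0.    -3.141]
[-0.     0.     3.142]
[-0.0031 -0.343   0.4787  0.0146  0.5828 -0.3219  0.0248]
[[0.4, -1.5, 3.2], [0.5, -0.3, 0.4], [3.0, 0.5, -0.6], [-1.3, -0.4, -0.3], [-2.7, -0.4, -0.2], [-1.3, 0.1, -2.5]]
[ 0.    -0.     3.142]
[-1.000e-03 -0.000e+00  3.141e+00]
[1.000e-03 1.000e-03 3.141e+00]
[0.000e+00 1.000e-03 3.141e+00]
[ 0.    -0.    -3.141]
[-0.334 -0.261  3.049]
top [-0.0992  0.073   0.078 ]
top [-0.0991 -0.0748  0.078 ]
side [-0.1042  0.0776  0.078 ]
side [-0.1048 -0.0742  0.078 ]
[0.59317455 0.26363133 0.25539509] [0.59089744 0.26217047 0.25496391] [-0.0127  0.1536  0.2552]
[-13.         153.45969134 253.35131559]
[-13.         151.88235614 251.09864747]
```

```bash
cat > ik.py <<'E'
from kin import *
PK=model()
LO=np.array([-2.63,-.94,.31,-1.31,0,-2.55]);HI=np.array([2.63,2.18,2.57,4.45,2.66,2.55])
ax=np.array([0,np.sin(np.deg2rad(35)),np.cos(np.deg2rad(35))])
def knob(d): # TCP pos world, d mm along the axis above raised knob centre
    return W(ST,np.array([-13,107,187])+(66+d)*ax)
def kR(spin): # spin about tool z from tool x = stand -x-ish
    z=-ax; y=np.array([-1,0,0.]); x=np.cross(y,z); return Rz(ST[2])*Ro.from_matrix(np.c_[x,y,z])*Ro.from_euler('z',spin)
def ik(pos,R,q0):
    def res(q):
        p,Rm=fk(PK,q); Rm=Rm*Ro.from_euler('z',np.pi)
        return np.r_[(p-pos)*5,(Rm.inv()*R).as_rotvec()]
    s=least_squares(res,q0); return s.x,np.abs(s.fun).max()
E
python3 - <<'E'
from ik import *
print(kR(0).as_matrix().round(2))
for d in (80,8,-15):
  for sp in np.arange(-3,3.2,1):
    print(d,sp,[ (q.round(2).tolist(),round(e,4)) for q,e in [ik(knob(d),kR(sp),[.5,0,1.8,-.6,1.3,.9])]])
E
```

```text
[[-0.05 -1.   -0.03]
 [-0.82  0.06 -0.57]
 [ 0.57 -0.   -0.82]]
80 -3.0 [([0.65, 0.46, 1.35, -0.46, 1.74, -0.71], np.float64(0.0))]
80 -2.0 [([0.65, 0.46, 1.35, -0.46, 1.74, 0.29], np.float64(0.0))]
80 -1.0 [([0.65, 0.46, 1.35, -0.46, 1.74, 1.29], np.float64(0.0))]
80 0.0 [([0.65, 0.46, 1.35, -0.46, 1.74, 2.29], np.float64(0.0))]
80 1.0 [([0.65, 0.46, 1.35, -0.46, 1.74, 3.29], np.float64(0.0))]
80 2.0 [([0.65, 0.46, 1.35, -0.46, 1.74, -1.99], np.float64(0.0))]
80 3.0 [([0.65, 0.46, 1.35, -0.46, 1.74, -0.99], np.float64(0.0))]
8 -3.0 [([0.6, 0.44, 1.49, -0.47, 1.61, -0.69], np.float64(0.0))]
8 -2.0 [([0.6, 0.44, 1.49, -0.47, 1.61, 0.31], np.float64(0.0))]
8 -1.0 [([0.6, 0.44, 1.49, -0.47, 1.61, 1.31], np.float64(0.0))]
8 0.0 [([0.6, 0.44, 1.49, -0.47, 1.61, 2.31], np.float64(0.0))]
8 1.0 [([0.6, 0.44, 1.49, -0.47, 1.61, 3.31], np.float64(0.0))]
8 2.0 [([0.6, 0.44, 1.49, -0.47, 1.61, -1.97], np.float64(0.0))]
8 3.0 [([0.6, 0.44, 1.49, -0.47, 1.61, -0.97], np.float64(0.0))]
-15 -3.0 [([0.59, 0.44, 1.53, -0.47, 1.58, -0.68], np.float64(0.0))]
-15 -2.0 [([0.59, 0.44, 1.53, -0.47, 1.58, 0.32], np.float64(0.0))]
-15 -1.0 [([0.59, 0.44, 1.53, -0.47, 1.58, 1.32], np.float64(0.0))]
-15 0.0 [([0.59, 0.44, 1.53, -0.47, 1.58, 2.32], np.float64(0.0))]
-15 1.0 [([0.59, 0.44, 1.53, -0.47, 1.58, 3.32], np.float64(0.0))]
-15 2.0 [([0.59, 0.44, 1.53, -0.47, 1.58, -1.97], np.float64(0.0))]
-15 3.0 [([0.59, 0.44, 1.53, -0.47, 1.58, -0.97], np.float64(0.0))]
```

```bash
cat > go.py <<'E'
import sys
from ik import *
from workcell import bot
def wp(q):
    p,R=fk(PK,q); return p,R*Ro.from_euler('z',np.pi)
if __name__=="__main__":
    d,q6,n=float(sys.argv[1]),float(sys.argv[2]),int(sys.argv[3])
    st=bot.read_state(); q0=st["q"]; qt,e=ik(knob(d),kR(q6-2.31),[.6,.44,1.45,-.47,1.65,q6]); print(qt.round(3),e, knob(d).round(3))
    cur=dict(tool_pos=st["tool_pos"],tcp_rot=st["tcp_rot"])
    for k in range(1,n+1):
        p,R=wp(q0+(qt-q0)*k/n); a,b=rel(p,R,cur); print(p.round(3),"|",*a.round(3),*b.round(3),"ang",round(120*np.linalg.norm(a),1)); cur=dict(tool_pos=p,tcp_rot=R.as_rotvec())
E
python3 go.py 90 -2.3 4
```

```text
[ 0.651  0.463  1.334 -0.458  1.753 -2.318] 7.82136577726078e-10 [0.594 0.306 0.315]
[0.494 0.15  0.329] | -0.057 -0.021 -0.434 0.181 -0.504 -0.123 ang 52.5
[0.534 0.193 0.332] | -0.03 -0.054 -0.429 0.51 -0.265 -0.127 ang 52.0
[0.569 0.245 0.328] | 0.013 -0.062 -0.423 0.594 0.145 -0.144 ang 51.4
[0.594 0.306 0.315] | 0.052 -0.038 -0.417 0.381 0.519 -0.175 ang 50.7
```

Request:
{"method": "move_arm", "body": {
  "series": "-0.007 -0.003 -0.055 0.022 -0.06 -0.015 1;-0.014 -0.005 -0.11 0.045 -0.125 -0.03 1;-0.021 -0.008 -0.165 0.067 -0.19 -0.046 1;-0.028 -0.01 -0.22 0.09 -0.25 -0.06 1;-0.036 -0.013 -0.275 0.113 -0.315 -0.077 1;-0.043 -0.016 -0.33 0.136 -0.38 -0.092 1;-0.05 -0.018 -0.385 0.158 -0.44 -0.108 1;-0.057 -0.021 -0.434 0.181 -0.504 -0.123 1"
}}

```text
time: 19.2
tool_pos: [0.4945, 0.15, 0.3259]
tcp_rot: [2.871, 0.464, -0.049]
wrist_force: [-1.1, -0.2, 0.4]
width: 1.003
```

Request:
{"method": "move_arm", "body": {
  "series": "-0.004 -0.007 -0.055 0.064 -0.033 -0.016 1;-0.008 -0.014 -0.11 0.128 -0.066 -0.032 1;-0.011 -0.02 -0.165 0.19 -0.1 -0.048 1;-0.015 -0.027 -0.22 0.255 -0.132 -0.064 1;-0.019 -0.034 -0.275 0.32 -0.166 -0.08 1;-0.023 -0.04 -0.33 0.383 -0.2 -0.095 1;-0.026 -0.047 -0.385 0.446 -0.232 -0.11 1;-0.03 -0.054 -0.429 0.51 -0.265 -0.127 1"
}}

```text
time: 20.0
tool_pos: [0.5345, 0.193, 0.3288]
tcp_rot: [2.34, 1.628, -0.331]
wrist_force: [-0.9, -0.4, 0.4]
width: 1.0
```

```bash
python3 s.py; python3 go.py 90 -2.3 2
```

```text
[ 0.472  0.142  1.649 -0.299  1.549 -0.707] [-0.9 -0.4  0.4] [ 0.11 -0.01  0.02] 0.9997564322404829
[-65.9  80.4 328.8]
[ 0.651  0.463  1.334 -0.458  1.753 -2.318] 7.82136577726078e-10 [0.594 0.306 0.315]
[0.569 0.245 0.326] | 0.011 -0.061 -0.422 0.587 0.146 -0.163 ang 51.2
[0.594 0.306 0.315] | 0.05 -0.039 -0.416 0.375 0.513 -0.194 ang 50.5
```

Request:
{"method": "move_arm", "body": {
  "series": "0.001 -0.008 -0.053 0.073 0.018 -0.02 1;0.003 -0.015 -0.105 0.147 0.036 -0.04 1;0.004 -0.023 -0.158 0.22 0.055 -0.06 1;0.005 -0.03 -0.21 0.293 0.073 -0.08 1;0.007 -0.038 -0.264 0.367 0.091 -0.1 1;0.008 -0.046 -0.316 0.44 0.11 -0.12 1;0.01 -0.053 -0.37 0.514 0.128 -0.143 1;0.011 -0.061 -0.422 0.587 0.146 -0.163 1"
}}

```text
time: 20.8
tool_pos: [0.569, 0.2454, 0.3256]
tcp_rot: [1.428, 2.492, -0.642]
wrist_force: [0.8, -0.0, 0.4]
width: 0.999
```

Request:
{"method": "move_arm", "body": {
  "series": "0.006 -0.005 -0.052 0.047 0.064 -0.024 1;0.012 -0.01 -0.104 0.094 0.128 -0.048 1;0.019 -0.015 -0.156 0.14 0.192 -0.073 1;0.025 -0.02 -0.208 0.188 0.256 -0.097 1;0.031 -0.024 -0.26 0.234 0.32 -0.12 1;0.038 -0.029 -0.312 0.28 0.385 -0.145 1;0.044 -0.034 -0.364 0.328 0.449 -0.17 1;0.05 -0.039 -0.416 0.375 0.513 -0.194 1"
}}

```text
time: 21.6
tool_pos: [0.5945, 0.3059, 0.3147]
tcp_rot: [0.244, 2.974, -0.938]
wrist_force: [0.1, -0.4, -0.9]
width: 1.001
```

```bash
python3 s.py; python3 go.py 90 -2.3 1;python3 go.py 8 -2.3 1; python3 - <<'E'
from snap import *
snap("8")
crop('pics/top8.png','pics/t5.png',150,160,150,110,5); crop('pics/side8.png','pics/s5.png',150,150,150,110,5)
E
```

```text
[ 0.65   0.462  1.335 -0.457  1.751 -2.317] [ 0.1 -0.4 -0.9] [ 0.28 -0.02  0.01] 1.0009065136996305
[-12.8 196.7 314.7]
[ 0.651  0.463  1.334 -0.458  1.753 -2.318] 7.82136577726078e-10 [0.594 0.306 0.315]
[0.594 0.306 0.315] | 0.001 0.0 -0.001 0.001 -0.002 0.0 ang 0.1
[ 0.603  0.443  1.487 -0.47   1.614 -2.299] 9.658940314238862e-14 [0.591 0.259 0.248]
[0.591 0.259 0.248] | 0.001 0.0 -0.001 0.002 -0.004 0.82 ang 0.1
```

View pics/t5.png

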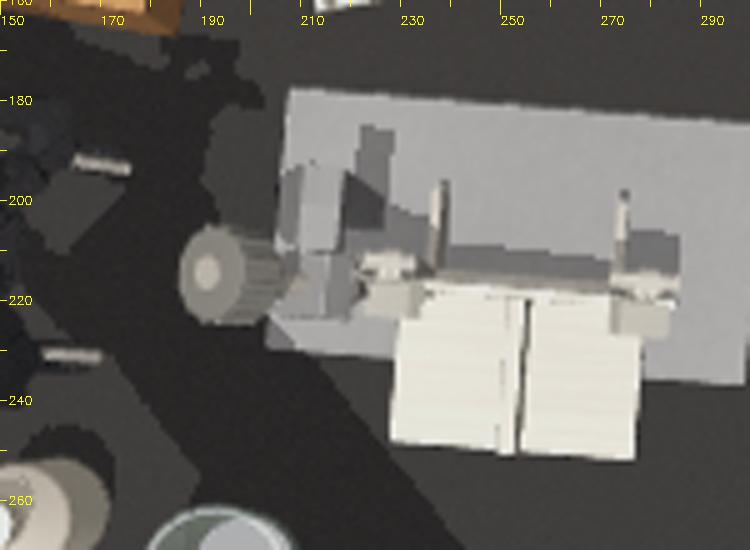

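View pics/s5.png

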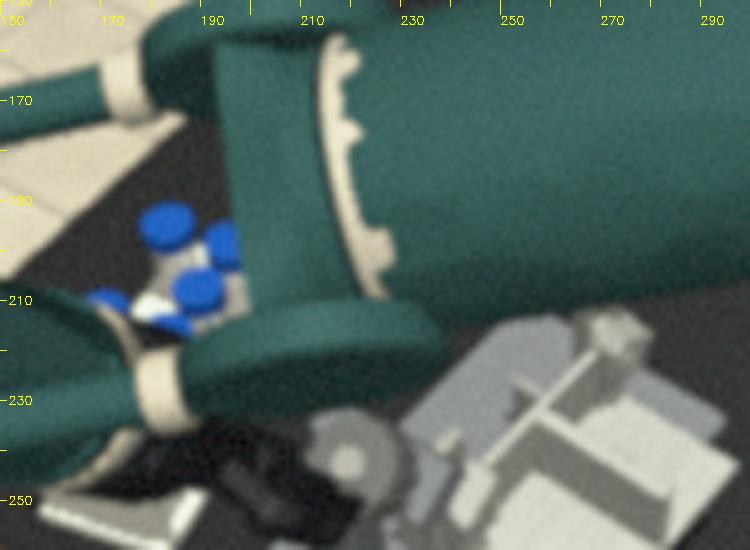

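Request:
{"method": "move_arm", "body": {
  "series": "0 0 0 0 0 0.06 1;0 0 0 0 0 0.17 1;0 0 0 0 0 0.3 1;0 0 0 0 0 0.43 1;0 0 0 0 0 0.56 1;0 0 0 0 0 0.68 1;0 0 0 0 0 0.77 1;0 0 0 0 0 0.82 1"
}}

```text
time: 22.5
tool_pos: [0.5914, 0.258, 0.2469]
tcp_rot: [0.246, 2.974, -0.938]
wrist_force: [-0.4, -0.8, -0.2]
width: 0.999
```

```bash
python3 s.py; python3 go.py 8 -2.3 1; python3 - <<'E'
from snap import *
snap("9")
crop('pics/top9.png','pics/t5.png',150,160,150,110,5); crop('pics/side9.png','pics/s5.png',150,180,150,110,5)
E
```

```text
[ 0.602  0.441  1.49  -0.469  1.611 -2.298] [-0.4 -0.8 -0.2] [ 0.27 -0.02 -0.04] 0.9991021112515418
[-13.1 148.7 246.9]
[ 0.603  0.443  1.487 -0.47   1.614 -2.299] 9.658940314238862e-14 [0.591 0.259 0.248]
[0.591 0.259 0.248] | 0.001 -0.0 -0.001 -0.0 0.002 -0.01 ang 0.2
```

View pics/t5.png

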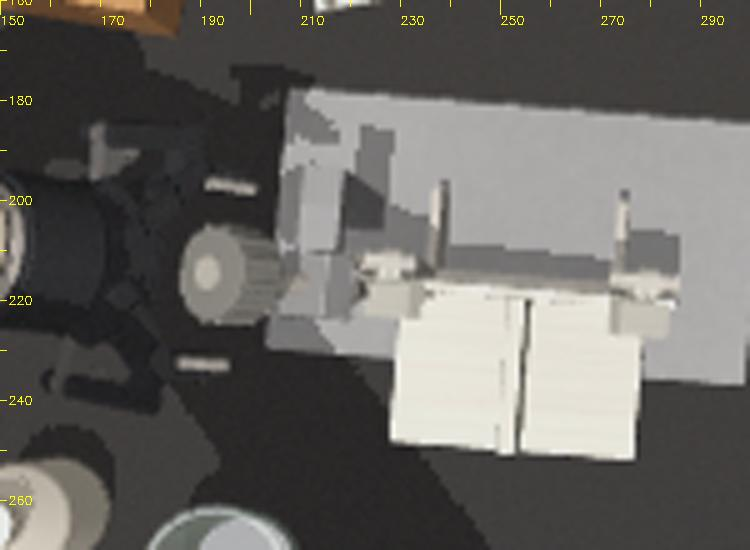

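View pics/s5.png

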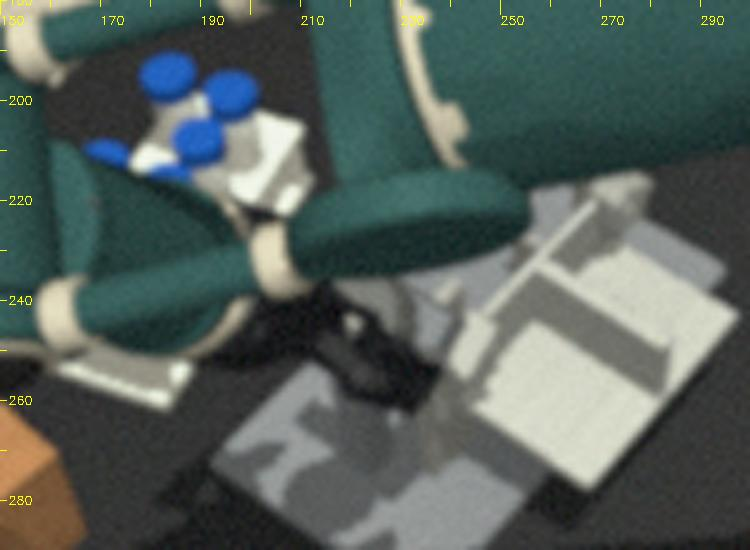

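Request:
{"method": "move_arm", "body": {
  "series": "0 0 0 0 0 0 0.5;0 0 0 0 0 0 0;0 0 0 0 0 0 -0.5;0 0 0 0 0 0 -1;0 0 0 0 0 0 -1;0 0 0 0 0 0 -1;0 0 0 0 0 0 -1;0 0 0 0 0 0 -1",
  "squeeze": 50
}}

```text
time: 23.4
tool_pos: [0.5918, 0.2596, 0.2489]
tcp_rot: [0.245, 2.973, -0.934]
wrist_force: [-1.1, 4.6, 4.8]
width: 0.573
```

```bash
python3 s.py
```

```text
[ 0.603  0.44   1.486 -0.468  1.612 -2.298] [-1.1  4.6  4.8] [ 0.29  0.19 -0.15] 0.5733872457628508
[-12.7 150.3 248.9]
```

Request:
{"method": "move_arm", "body": {
  "series": "0 0 0.04 0 0 0.005 -1;0 0 0.11 0 0 0.013 -1;0 0 0.18 0 0 0.021 -1;0 0 0.25 0 0 0.029 -1;0 0 0.32 0 0 0.037 -1;0 0 0.39 0 0 0.045 -1;0 0 0.46 0 0 0.053 -1;0 0 0.52 0 0 0.06 -1"
}}

```text
time: 24.2
tool_pos: [0.5916, 0.256, 0.2441]
tcp_rot: [1.602, 2.201, -0.717]
wrist_force: [-1.9, 5.7, 4.6]
width: 0.571
```

```bash
python3 s.py
```

```text
[ 0.6    0.44   1.497 -0.47   1.603 -1.202] [-1.9  5.7  4.6] [-0.26  0.22  0.06] 0.5707157681187784
[-12.7 146.7 244.1]
```

Request:
{"method": "move_arm", "body": {
  "series": "0 0 0.06 0 0 0.007 -1;0 0 0.13 0 0 0.015 -1;0 0 0.2 0 0 0.023 -1;0 0 0.27 0 0 0.031 -1;0 0 0.33 0 0 0.038 -1;0 0 0.4 0 0 0.046 -1;0 0 0.47 0 0 0.054 -1;0 0 0.53 0 0 0.061 -1"
}}

```text
time: 25.0
tool_pos: [0.591, 0.2526, 0.239]
tcp_rot: [2.381, 0.969, -0.347]
wrist_force: [-1.5, 5.5, 6.3]
width: 0.568
```

```bash
python3 s.py; python3 - <<'E'
from snap import *
snap("a")
crop('pics/top9.png','pics/t5.png',150,160,140,60,5); crop('pics/topa.png','pics/s5.png',150,160,140,60,5)
cv2.imwrite("pics/ca.png",np.vstack([cv2.imread('pics/t5.png'),cv2.imread('pics/s5.png')]))
E
```

```text
[ 0.596  0.439  1.507 -0.471  1.593 -0.091] [-1.5  5.5  6.3] [-0.26  0.82 -0.41] 0.5677509975874839
[-13.1 143.2 239. ]
```

View pics/ca.png

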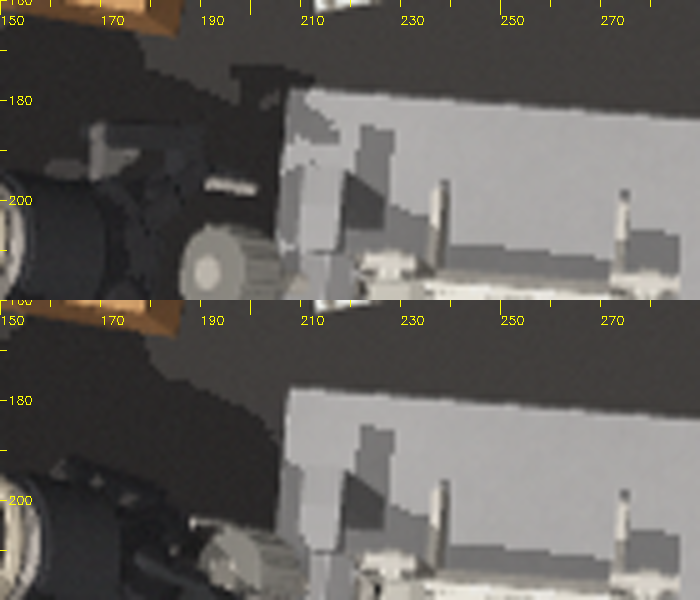

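Request:
{"method": "move_arm", "body": {
  "series": "0 0 0.06 0 0 0.007 -1;0 0 0.13 0 0 0.015 -1;0 0 0.2 0 0 0.023 -1;0 0 0.27 0 0 0.031 -1;0 0 0.33 0 0 0.038 -1;0 0 0.4 0 0 0.046 -1;0 0 0.47 0 0 0.054 -1;0 0 0.53 0 0 0.061 -1"
}}

```text
time: 25.9
tool_pos: [0.5909, 0.2494, 0.2338]
tcp_rot: [2.501, -0.427, 0.088]
wrist_force: [-1.0, 5.7, 5.3]
width: 0.568
```

```bash
python3 s.py; python3 go.py -9.5 1.03 1
```

```text
[ 0.592  0.439  1.517 -0.471  1.582  1.021] [-1.   5.7  5.3] [ 0.58  0.83 -0.5 ] 0.568242732821388
[-13.  140.1 233.8]
[ 0.592  0.441  1.516 -0.473  1.584  1.034] 9.528489108845406e-12 [0.591 0.249 0.233]
[0.591 0.249 0.233] | -0.002 0.0 0.006 0.001 0.002 0.008 ang 0.8
```

Request:
{"method": "move_arm", "body": {
  "series": "0 0 0.04 0 0 0.005 -1;0 0 0.08 0 0 0.009 -1;0 0 0.12 0 0 0.014 -1;0 0 0.16 0 0 0.018 -1;0 0 0.2 0 0 0.023 -1;0 0 0.24 0 0 0.028 -1;0 0 0.27 0 0 0.031 -1;0 0 0.29 0 0 0.034 -1"
}}

```text
time: 26.7
tool_pos: [0.591, 0.2475, 0.2311]
tcp_rot: [2.288, -1.165, 0.323]
wrist_force: [-0.1, 5.5, 5.9]
width: 0.569
```

```bash
cat >> s.py <<'E'
R=Ro.from_rotvec(st["tcp_rot"]); print("tool F",R.inv().apply(st["wrist_force"]).round(1),"T",R.inv().apply(st["torque"]).round(2))
E
python3 s.py
```

```text
[ 0.59   0.439  1.522 -0.472  1.576  1.625] [-0.1  5.5  5.9] [ 0.59  0.57 -0.28] 0.5685867076471677
[-12.8 138.2 231.1]
tool F [-1.2 -0.4 -8. ] T [-0.15 -0.85 -0.11]
```

Request:
{"method": "move_arm", "body": {
  "series": "0 0 0.03 0 0 0.003 -1;0 0 0.06 0 0 0.006 -1;0 0 0.09 0 0 0.009 -1;0 0 0.115 0 0 0.012 -1;0 0 0.14 0 0 0.014 -1;0 0 0.14 0 0 0.014 -1;0 0 0.14 0 0 0.014 -1;0 0 0.14 0 0 0.014 -1"
}}

```text
time: 27.5
tool_pos: [0.5904, 0.2466, 0.2307]
tcp_rot: [2.116, -1.498, 0.431]
wrist_force: [-4.8, 5.5, 8.9]
width: 0.57
```

```bash
python3 s.py
```

```text
[ 0.59   0.438  1.524 -0.473  1.576  1.916] [-4.8  5.5  8.9] [-0.    0.67 -0.09] 0.569961827763578
[-13.3 137.3 230.7]
tool F [ -1.2   5.  -10.3] T [-0.57 -0.2  -0.31]
```

Request:
{"method": "move_arm", "body": {
  "series": "0 0 0.03 0 0 0 -1;0 0 0.06 0 0 0 -1;0 0 0.08 0 0 0 -1;0 0 0.1 0 0 0 -1;0 0 0.1 0 0 0 -1;0 0 0.1 0 0 0 -1;0 0 0.1 0 0 0 -1;0 0 0.1 0 0 0 -1"
}}

```text
time: 28.3
tool_pos: [0.5913, 0.2466, 0.2302]
tcp_rot: [1.967, -1.729, 0.506]
wrist_force: [-1.3, 5.2, 5.8]
width: 0.571
```

```bash
python3 s.py
```

```text
[ 0.589  0.439  1.524 -0.473  1.574  2.127] [-1.3  5.2  5.8] [ 0.23  0.06 -0.26] 0.5711299959132342
[-12.5 137.3 230.2]
tool F [-1.2  1.4 -7.7] T [-0.16 -0.26  0.18]
```

Request:
{"method": "move_arm", "body": {
  "series": "0 0 0 0 0 0 -0.3;0 0 0 0 0 0 0.4;0 0 0 0 0 0 0.9;0 0 0 0 0 0 0.9;0 0 0 0 0 0 0.9;0 0 0 0 0 0 0.9;0 0 0 0 0 0 0.9;0 0 0 0 0 0 0.9"
}}

```text
time: 29.1
tool_pos: [0.591, 0.2457, 0.2291]
tcp_rot: [1.965, -1.728, 0.506]
wrist_force: [-0.2, 0.7, -0.4]
width: 0.949
```

Request:
{"method": "move_arm", "body": {
  "series": "0 0 0 0 0 -0.05 0.9;0 0 0 0 0 -0.16 0.9;0 0 0 0 0 -0.3 0.9;0 0 0 0 0 -0.45 0.9;0 0 0 0 0 -0.6 0.9;0 0 0 0 0 -0.75 0.9;0 0 0 0 0 -0.88 0.9;0 0 0 0 0 -0.95 0.9"
}}

```text
time: 29.9
tool_pos: [0.5944, 0.3012, 0.3089]
tcp_rot: [1.967, -1.729, 0.507]
wrist_force: [0.4, 1.0, 0.2]
width: 0.95
```

```bash
python3 s.py; python3 - <<'E'
from snap import *
snap("b")
crop('pics/topb.png','pics/t5.png',150,160,150,110,5); crop('pics/sideb.png','pics/s5.png',180,180,140,110,5)
E
```

```text
[ 0.646  0.457  1.352 -0.458  1.735  2.105] [0.4 1.  0.2] [ 0.26  0.06 -0.05] 0.9504040135771683
[-12.6 192.  308.9]
tool F [-0.7 -0.5 -0.7] T [-0.04 -0.27 -0.  ]
```

View pics/t5.png

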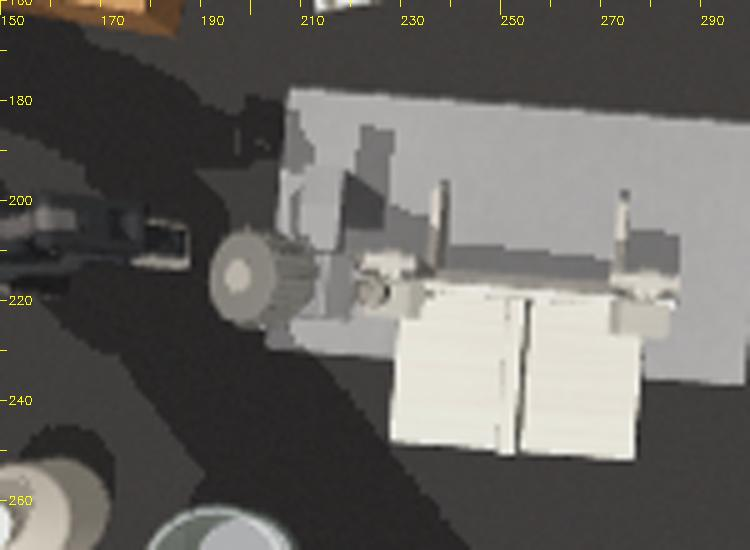

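View pics/s5.png

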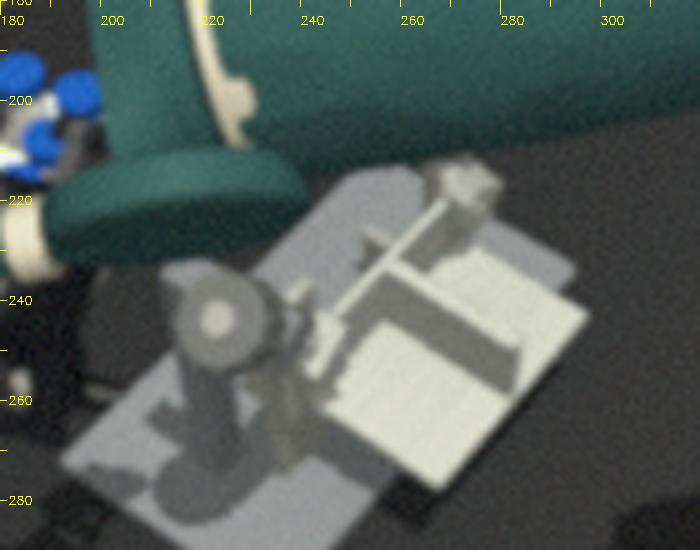

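```bash
python3 - <<'E'
from pl import *
from fit import px
t=lambda a,b:px((a,b),150,160,5); s=lambda a,b:px((a,b),180,180,5)
ax=np.array([0,.5736,.8192])
def tri(c1,f1,c2,f2):
    o1,d1=ray("top",c1,f1);o2,d2=ray("side",c2,f2)
    k=np.linalg.lstsq(np.c_[d1,-d2],o2-o1,rcond=None)[0]
    return Rz(-ST[2]).apply((o1+d1*k[0]+o2+d2*k[1])/2-[ST[0],ST[1],0])
a=tri(t(207,272),"7",s(198,314),"7");b=tri(t(237,276),"b",s(218,318),"b"); print(a,b,(a-b)@ax*1000)
for D in(17,20,23,24): 
  p=np.array([-.0127,.1536,.2552])-D/1000*ax
  print(D,[((proj(n,W(ST,p*1000),"b")-proj(n,W(ST,np.array([-12.7,153.6,255.2])),"b"))*5).round(1).tolist() for n in("top","side")])
E
```

```text
[-0.01269828  0.15361589  0.2551795 ] [-0.01298597  0.14117429  0.23835457] 20.919484327841193
17 [[[23.9, 2.8]], [[15.5, 3.8]]]
20 [[[28.1, 3.3]], [[18.2, 4.5]]]
23 [[[32.2, 3.8]], [[20.9, 5.1]]]
24 [[[33.6, 3.9]], [[21.8, 5.4]]]
```

Request:
{"method": "move_arm", "body": {
  "series": "0 0 -0.05 0 0 0.06 0.9;0 0 -0.1 0 0 0.18 0.9;0 0 -0.15 0 0 0.32 0.9;0 0 -0.2 0 0 0.47 0.9;0 0 -0.25 0 0 0.62 0.9;0 0 -0.3 0 0 0.77 0.9;0 0 -0.334 0 0 0.88 0.9;0 0 -0.334 0 0 0.95 0.9"
}}

```text
time: 30.8
tool_pos: [0.5902, 0.2445, 0.2274]
tcp_rot: [2.376, -0.925, 0.244]
wrist_force: [-0.4, 0.9, 0.9]
width: 0.95
```

Request:
{"method": "move_arm", "body": {
  "series": "0 0 0 0 0 0 0.3;0 0 0 0 0 0 -0.3;0 0 0 0 0 0 -1;0 0 0 0 0 0 -1;0 0 0 0 0 0 -1;0 0 0 0 0 0 -1;0 0 0 0 0 0 -1;0 0 0 0 0 0 -1",
  "squeeze": 90
}}

```text
time: 31.6
tool_pos: [0.591, 0.2463, 0.2298]
tcp_rot: [2.379, -0.926, 0.247]
wrist_force: [-2.3, 4.5, 4.2]
width: 0.558
```

```bash
python3 s.py
```

```text
[ 0.589  0.439  1.525 -0.473  1.574  1.427] [-2.3  4.5  4.2] [ 0.34  0.26 -0.37] 0.5582556289525445
[-12.7 137.  229.8]
tool F [-2.8  0.6 -5.9] T [-0.02 -0.55  0.15]
```

Regripped. Now I turn in small steps and watch the axial torque.

Request:
{"method": "move_arm", "body": {
  "series": "0 0 0.01 0 0 0.001 -1;0 0 0.02 0 0 0.002 -1;0 0 0.03 0 0 0.003 -1;0 0 0.04 0 0 0.004 -1;0 0 0.05 0 0 0.005 -1;0 0 0.05 0 0 0.005 -1;0 0 0.05 0 0 0.005 -1;0 0 0.05 0 0 0.005 -1"
}}

```text
time: 32.4
tool_pos: [0.5927, 0.2475, 0.2289]
tcp_rot: [2.338, -1.053, 0.292]
wrist_force: [2.1, 7.4, 2.6]
width: 0.559
```

```bash
python3 s.py
```

```text
[ 0.589  0.44   1.524 -0.473  1.568  1.532] [2.1 7.4 2.6] [ 1.17 -0.36  0.52] 0.5591234292022802
[-11.1 138.2 228.9]
tool F [-2.1 -4.6 -6.4] T [ 1.22 -0.47 -0.26]
```

Request:
{"method": "move_arm", "body": {
  "series": "0 0 0.01 0 0 0.001 -1;0 0 0.02 0 0 0.002 -1;0 0 0.03 0 0 0.003 -1;0 0 0.04 0 0 0.004 -1;0 0 0.05 0 0 0.005 -1;0 0 0.05 0 0 0.005 -1;0 0 0.05 0 0 0.005 -1;0 0 0.05 0 0 0.005 -1"
}}

```text
time: 33.2
tool_pos: [0.5944, 0.2482, 0.2284]
tcp_rot: [2.292, -1.174, 0.335]
wrist_force: [7.6, 9.8, 0.1]
width: 0.565
```

```bash
python3 s.py
```

```text
[ 0.589  0.44   1.524 -0.475  1.563  1.634] [7.6 9.8 0.1] [ 1.49 -0.33  2.05] 0.5649514208151613
[ -9.5 139.1 228.4]
tool F [ -2.1 -10.8  -5.8] T [ 2.02 -0.33 -1.54]
```

Axial torque has climbed to 1.5 N m, against 0.12 N m of thread friction, so the knob is on its hard stop. I'll release and retreat.

Request:
{"method": "move_arm", "body": {
  "series": "0 0 0 0 0 0 -0.3;0 0 0 0 0 0 0.4;0 0 0 0 0 0 0.9;0 0 0 0 0 0 0.9;0 0 0 0 0 0 0.9;0 0 0 0 0 0 0.9;0 0 0 0 0 0 0.9;0 0 0 0 0 0 0.9"
}}

```text
time: 34.0
tool_pos: [0.5909, 0.2451, 0.2284]
tcp_rot: [2.281, -1.176, 0.327]
wrist_force: [-0.6, -0.8, 0.2]
width: 0.948
```

Request:
{"method": "move_arm", "body": {
  "series": "0 0 0 0 0 -0.05 0.9;0 0 0 0 0 -0.16 0.9;0 0 0 0 0 -0.3 0.9;0 0 0 0 0 -0.45 0.9;0 0 0 0 0 -0.6 0.9;0 0 0 0 0 -0.75 0.9;0 0 0 0 0 -0.9 0.9;0 0 0 0 0 -1 0.9"
}}

```text
time: 34.8
tool_pos: [0.5945, 0.3035, 0.3122]
tcp_rot: [2.283, -1.177, 0.328]
wrist_force: [0.2, -0.1, 0.1]
width: 0.955
```

```bash
python3 s.py; python3 - <<'E'
from snap import *
snap("c")
crop('pics/topc.png','pics/t5.png',150,160,150,110,5); crop('pics/sidec.png','pics/s5.png',180,180,140,110,5)
E
```

```text
[ 0.648  0.458  1.344 -0.457  1.742  1.614] [ 0.2 -0.1  0.1] [0.24 0.01 0.08] 0.9548695208814881
[-12.7 194.3 312.2]
tool F [ 0.2 -0.1 -0. ] T [ 0.18 -0.17 -0.08]
```

View pics/t5.png

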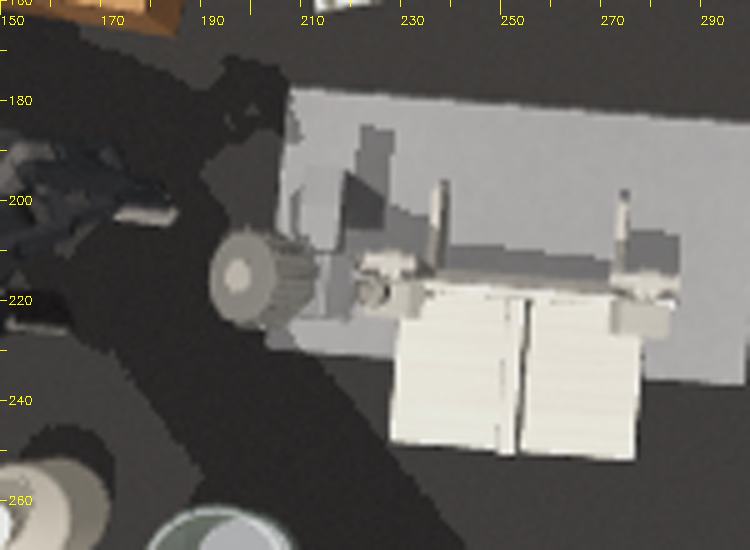

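View pics/s5.png

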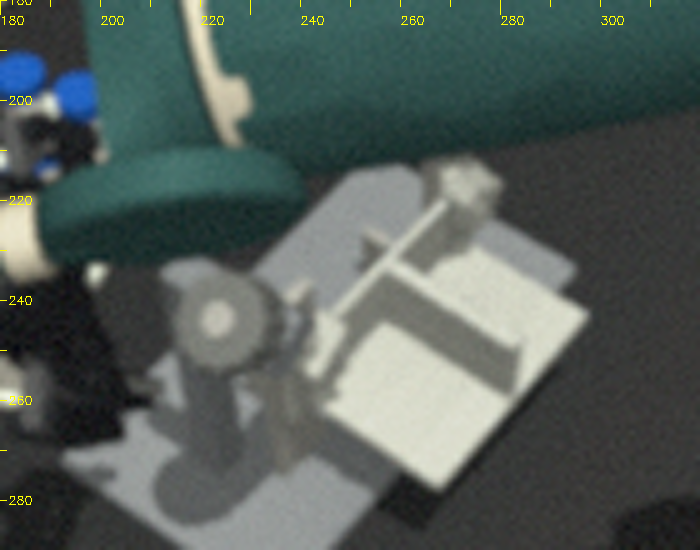

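View pics/topc.png

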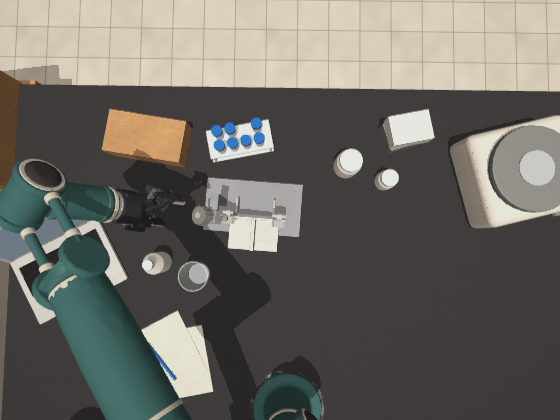

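The picture shows the knob cap where it was before the check turn ((237,276) in the crop), so it was already at the stop. The foot sits on the shoulder, the bracket hangs unchanged, the bottle, jars and beaker have not moved, and the gripper is clear.

```bash
python3 -c "
from workcell import bot
print(bot.finish_job())"
```

```text
the job is handed in; nothing more can be done
None
```

I hung the bracket in the upper slots, let go of it, turned the knob clockwise to its stop and handed the job in at about 35 s. The hand-in reports no verdict, so what follows rests on my own checks.

- **Bracket:** It bottomed out at the expected seat height, with the tool at z 116.4 mm against 116.5 mm expected, and it took an 18 N push down. The wrist force was zero after release. The cameras put its shelf corners within about 5 mm of where they should be when seated. The top view was within 2 mm and the side view read about 4 to 5 mm off in x.
- **Knob:** I turned it about 4.2 rad. Near the end the torque reading was inconsistent: it rose, then changed sign, probably because the grip slipped at the stop. The camera estimate of its descent was 21 to 22 mm, which was too coarse to be sure. I regripped and turned again, and the torque rose to 1.5 N m against 0.12 N m of friction while the knob stayed put in the pictures, so I take it to be on its stop.
- **Foot:** The pictures show it on the bracket's left shoulder. I could not measure how hard it presses.
- **Surroundings:** The bottle, jars and beaker are where they started, and the gripper was clear of everything at hand-in.

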